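Fire one loaded run on the friction track

ROBOT

A 7-joint arm with a two-finger parallel gripper is mounted at the origin on a cart in front of the work surface, level with it; the furniture and walls round the work are solid. World frame = base frame: x ahead of the robot, y to its left, z up, the work surface at z = 0. Lengths are in mm, angles in rad, forces in N, time in s.
With the tool pointing down it reaches from about 400 to 850 mm from the base axis. Payload 4.5 kg.
Tool frame: the origin (TCP) lies midway between the tips of the shut fingers; the grasp point (between the pads) lies 19 mm behind it; z points along the fingers, y is the line along which they close (so a half turn about z gives the same grasp; the last joint's range is limited). The gripper opens to 85 mm and grips with 20 to 120 N. Pads are 22 mm wide; open, the fingers measure 114 mm over their backs; the gripper's body (76 mm by 85 mm) begins 54 mm behind the grasp point. The pads swing forward as they close: fully open they stand 13 mm farther back than shut.
Start: joints at [-1.148, 0.689, -0.195, 1.565, 0.157, 0.902, -0.215], TCP at [236.907, 578.385, 231.317] pointing down, gripper open.
Joint ranges: [-3.01, 3.01], [-0.46, 2.08], [-1.47, 1.51], [0.13, 2.56], [-1, 4.14], [0.04, 2.09], [-2.66, 2.66]. Speed limits (rad/s): [2.57, 2.57, 3.14, 3.14, 3.14, 3.14, 3.14].

INTERFACE

Orientations are given as a unit quaternion [w, x, y, z].
In Python, from workcell import robot, imaging gives the robot as it stands.
- The arm moves only by the tool carry_out, never from a script. Its argument "series" is a list of rows, each an object with "grip": the closure in counts, from 0 (fully open) to 255 (shut); "delta_pos": the shift along the tool's x, y, z in mm, a list of three; "angular": the turn, a rotation vector about the tool's x, y, z in degrees, a list of three. A call has 1 to 10 rows; each row shifts and turns the commanded pose from where the row before left it, along the tool's axes as they then stand; what a row does not reach is not made up. A row lasts 1/12 s, in which the tool goes at most 41.7 mm and 7.16 degrees, less where a joint would pass 70% of its speed; a pose out of reach is approached as far as the arm can. A call with a gripper value outside its range is refused whole. The fingers move at their own pace and stop on an object; "squeeze" is the grip in N (left out, the last holds). Time passes only in rows, so rows that do not move let the fingers close. It gives the time, the measured TCP pose, the force, the opening and the grip force at its end, in the units of the state.
- robot.get_state(): the state, without advancing time (a new reading comes with each control period).
- imaging.grab_frame(name): name is "side" or "top"; returns (picture, depth): 480x640x3 uint8, red, green, blue; 480x640 float32, mm along the optical axis (not along the pixel's ray), 0 where there is no reading.
- imaging.calibration(name): a dict with "fx", "fy", "cx", "cy" (pixels), "k1" (the pictures are not rectified: a ray, as slopes to the right and down, at radius r is drawn at 1 + k1 r^2 times it, then the intrinsics apply), "extrinsics" (4x4, takes a point from camera to world coordinates). Camera axes: x right, y up, looking along -z (the intrinsics and any distortion apply to the point x, -y, -z); pixel columns grow to the right and rows downward; lengths in mm; the calibration is good to about 2 mm. A picture is of the moment at which its call begins. calibration takes no time and is no camera call.
- robot.finish_job(): hands the job in; it is judged then, once.
The state is a dict: "clock": time; "joint_positions": joint angles; "qvel": joint speeds; "tau": joint torques, N m; "tcp_pos": TCP position; "tcp_rot": TCP orientation; "force": force on the tool from outside, world axes, zero at the start; "torque": the same for the moment, N m; "grip_width": finger opening in mm; "gripper_force": force on a finger pad.
Only numpy, scipy, OpenCV 4.12 (cv2) and the standard library are available. Lean on these libraries where they do the work, as an engineer would, in place of code of your own. Each camera call takes 0.05 s, during which the arm holds its last target. There are 200 camera calls.

TASK

Run the sliding-friction experiment once. The friction block stands on end in the recess at the start of the track: push its top so that it tips over the step and lies felt side down on the track at the start line, then put every brass weight from the tray into a pocket of the block, one to a pocket. Only then draw the sprung striker back by its black knob until the sear holds it, let go, and press the red trigger sideways so that the striker drives the loaded block down the track; finally stand all the weights in the grey tray again, leave the block lying flat down the track, and do not knock over or shift the wash bottle and the brown dropper bottle.

Things in the scene. Friction and masses are not known exactly. Their poses are not given: they have to be found in the camera images.
- rig: Friction track, one fixed unit. Origin at table height under the middle of the step; z up, x across the track (to the far side), the block is shot along -y. Plywood base 8 mm thick. Aluminium side rails, inner faces at x = +-48.5 mm, top at z = 30 mm, run from y = +60 to -375 mm. The striker and sear stand on the base at y = 0 to 245 mm, mostly on the robot's side.
- step_edge (a point): Middle of the step's top edge, rig (0, 0, 0.016) m. For rig y > 0 lies the recess, floor 8 mm above the table; at the step the surface rises to 16 mm. A thin red start line is drawn at rig y = -4 mm.
- track_mid (a point): Middle of the grey sliding surface, rig (0, -0.19, 0.016) m; it runs from the step to a rubber-faced buffer, 58 mm high, at rig y = -0.372 m.
- friction_block: Wooden block, own size 90 x 50 x 196 mm (x, y, z), 0.48 to 0.75 kg. Origin: centre of its lower end; own z along its length, own y out of the face with the pockets; the -y face is grey felt (friction about 0.2). It starts standing on end in the recess, within 2 mm of the step, own y along rig +y. Pushed at its top along rig -y (1 to 3 N) it pivots on the step; past 15 degrees it falls by itself.
- pocket_1 (a point): Centre of the floor of a weight pocket in the block, 40 x 40 mm, 15 mm deep, at block (0, 0.010, 0.029) m. Once tipped the block lies own y up, own z along rig -y, its origin near rig (0, 0.010, 0.041) m (rig y from -0.01 to +0.04 counts as at the start); pocket floor then 51 mm, rim 66 mm above the table.
- pocket_2 (a point): Centre of the floor of the second pocket, like pocket_1, at block (0, 0.010, 0.075) m.
- pocket_3 (a point): Centre of the floor of the third pocket, like pocket_1, at block (0, 0.010, 0.121) m.
- pocket_4 (a point): Centre of the floor of the fourth pocket, like pocket_1, at block (0, 0.010, 0.167) m.
- striker_hinge (a point): The striker's vertical pivot axis, at rig (-0.120, 0.044) m, 49 mm above the table. Blue striker arm, top 55 mm above the table, with a rubber-nosed hammer head (top 62 mm) at 120 mm from the pivot, just behind the standing block.
- striker_knob (a point): Centre of the black ball knob, 21 mm in diameter, 95 mm above the table (top 106 mm), on an upright 10 mm steel pin at the end of the striker arm, 165 mm from the pivot. At rest at rig (0.038, 0.093) m. It is drawn back on a level arc about the pivot, counter-clockwise from above: towards rig +y, then -x.
- striker (a joint): Striker angle, rad: 0 at rest, positive drawn back, limit 0.97. Spring 3.3 N m per rad (19 N at the knob fully drawn). Past about 0.88 the sear snaps in behind the arm; let go, it stays at about 0.85. Tripped, it swings through 0 to about -0.4, hits the end of the lying block and returns to 0.
- sear (a joint): Angle of the brass sear lever, rad: 0 home (sprung), about 0.1 releases the cocked striker, limit 0.3.
- trigger_tab (a point): Centre of the red trigger tab on the sear lever, 80 mm above the table (top 92 mm), 20 mm wide, 8 mm thick, at rest at rig (-0.175, 0.192) m. Pushed level along rig direction (-0.409, -0.913) by 5 to 7 mm with about 5 N it trips; the fingertips go down on its other side, towards rig (+0.409, +0.913).
- tray: Grey plastic weights tray, fixed, outside 68 x 240 x 14 mm (x, y, z), walls and floor 4 mm thick; origin under its middle, inner floor 4 mm above the table. On the robot's side of the track.
- weight_1: Brass weight, 0.1 kg: disc 34 mm in diameter, 14 mm high, with a grip knob on top (neck 10 mm in diameter, knob 16 mm, from 24 to 36 mm above the underside). Origin: centre of its underside, own z up. Starts standing in the tray; may be absent.
- weight_2: Second brass weight, same as weight_1. Starts standing in the tray; may be absent.
- weight_3: Third brass weight, same as weight_1. Starts standing in the tray; may be absent.
- weight_4: Fourth brass weight, same as weight_1. Starts standing in the tray; may be absent.
- wash_bottle: Plastic wash bottle with red cap and bent spout, 166 mm high; origin in its underside. Bystander.
- brown_bottle: Brown glass dropper bottle, 54 mm in diameter, 135 mm high; origin at the centre of its underside. Bystander.

How it is judged (in metres and radians):
On the way, in this order (a step that is already met when the one before it is completed fails the run):
1. the block lies felt side down between the rails at the start line, untouched (angle between friction_block's own y axis and vertical below 0.1 rad and z of friction_block in the frame of rig between 0.032 and 0.05 m and x of friction_block in the frame of rig between -0.012 and 0.012 m and y of friction_block in the frame of rig between -0.01 and 0.04 m and contact force between the fingers and friction_block below 0.5 N and linear speed of friction_block below 0.02 m/s), for 0.3 s.
2. every weight present stands in a pocket of the block, the block still at the start (angle between friction_block's own y axis and vertical below 0.1 rad and z of friction_block in the frame of rig between 0.032 and 0.05 m and x of friction_block in the frame of rig between -0.012 and 0.012 m and y of friction_block in the frame of rig between -0.01 and 0.04 m and y of weight_1 in the frame of friction_block between 0.004 and 0.016 m and x of weight_1 in the frame of friction_block between -0.012 and 0.012 m and z of weight_1 in the frame of friction_block between 0 and 0.196 m and angle between each of weight_1, weight_2, weight_3, weight_4's own z axis and vertical below 0.2 rad and y of weight_2 in the frame of friction_block between 0.004 and 0.016 m and x of weight_2 in the frame of friction_block between -0.012 and 0.012 m and z of weight_2 in the frame of friction_block between 0 and 0.196 m and y of weight_3 in the frame of friction_block between 0.004 and 0.016 m and x of weight_3 in the frame of friction_block between -0.012 and 0.012 m and z of weight_3 in the frame of friction_block between 0 and 0.196 m and y of weight_4 in the frame of friction_block between 0.004 and 0.016 m and x of weight_4 in the frame of friction_block between -0.012 and 0.012 m and z of weight_4 in the frame of friction_block between 0 and 0.196 m), for 0.3 s.
3. the striker is cocked and held by its sear alone, the loaded block still at the start (all of step 2 and value of joint striker above 0.78 rad and contact force between the fingers and rig below 0.5 N), for 0.3 s.
4. the striker has been tripped and has driven the loaded block at least 25 mm past the step (angle between friction_block's own y axis and vertical below 0.1 rad and z of friction_block in the frame of rig between 0.032 and 0.05 m and x of friction_block in the frame of rig between -0.012 and 0.012 m and y of weight_1 in the frame of friction_block between 0.004 and 0.016 m and x of weight_1 in the frame of friction_block between -0.012 and 0.012 m and z of weight_1 in the frame of friction_block between 0 and 0.196 m and angle between each of weight_1, weight_2, weight_3, weight_4's own z axis and vertical below 0.2 rad and y of weight_2 in the frame of friction_block between 0.004 and 0.016 m and x of weight_2 in the frame of friction_block between -0.012 and 0.012 m and z of weight_2 in the frame of friction_block between 0 and 0.196 m and y of weight_3 in the frame of friction_block between 0.004 and 0.016 m and x of weight_3 in the frame of friction_block between -0.012 and 0.012 m and z of weight_3 in the frame of friction_block between 0 and 0.196 m and y of weight_4 in the frame of friction_block between 0.004 and 0.016 m and x of weight_4 in the frame of friction_block between -0.012 and 0.012 m and z of weight_4 in the frame of friction_block between 0 and 0.196 m and y of friction_block in the frame of rig below -0.025 m and value of joint striker below 0.4 rad and linear speed of friction_block below 0.05 m/s), for 0.2 s.
At the end, for the whole second after the job is handed in: The block lies felt side down (within 0.1 rad) between the rails with its rear end at least 25 mm down the track from the step; every weight present stands upright and still inside the grey tray; the striker is released and at rest (within 0.15 rad of 0) (angle between friction_block's own y axis and vertical below 0.1 rad and z of friction_block in the frame of rig between 0.032 and 0.05 m and x of friction_block in the frame of rig between -0.012 and 0.012 m and y of friction_block in the frame of rig below -0.025 m and x of weight_1 in the frame of tray between -0.032 and 0.032 m and y of weight_1 in the frame of tray between -0.118 and 0.118 m and z of weight_1 in the frame of tray between -0.002 and 0.01 m and angle between each of weight_1, weight_2, weight_3, weight_4's own z axis and vertical below 0.2 rad and linear speed of each of weight_1, weight_2, weight_3, weight_4, friction_block below 0.02 m/s and x of weight_2 in the frame of tray between -0.032 and 0.032 m and y of weight_2 in the frame of tray between -0.118 and 0.118 m and z of weight_2 in the frame of tray between -0.002 and 0.01 m and x of weight_3 in the frame of tray between -0.032 and 0.032 m and y of weight_3 in the frame of tray between -0.118 and 0.118 m and z of weight_3 in the frame of tray between -0.002 and 0.01 m and x of weight_4 in the frame of tray between -0.032 and 0.032 m and y of weight_4 in the frame of tray between -0.118 and 0.118 m and z of weight_4 in the frame of tray between -0.002 and 0.01 m and value of joint striker between -0.15 and 0.15 rad); the robot touches nothing.
It fails at once if the wash bottle is shifted more than 40 mm or tipped over (distance of wash_bottle from where it was at the start of the episode above 0.04 m or angle between wash_bottle's own z axis and vertical above 0.5 rad).
It fails at once if the brown dropper bottle is shifted more than 40 mm or tipped over (distance of brown_bottle from where it was at the start of the episode above 0.04 m or angle between brown_bottle's own z axis and vertical above 0.5 rad).
Of weight_1, weight_2, weight_3, weight_4 only 2 to 4 are there at a start; the rules pass over those that are not, and their reading is None.
At some moment in a run one of weight_1, weight_2, weight_3, weight_4 may be knocked a few centimetres aside while the robot is not near it.
Once in a run the grip may slacken for a moment while it holds something.
It also fails if it takes over 210 s, if anything falls off the work surface, if the arm or the gripper's body presses on something with over 40 N, if the wrist force passes 120 N, or if a joint passes its speed limit or range.

## Working session

There is one attempt and no reset: what is moved stays moved. The work goes in short steps, Python scripts to look and compute and a tool call to move; the robot and the scene stay as the last step left them, time stands still between calls to the robot, and variables do not carry over. Pictures are saved under pics/ and viewed, at most 14 in all, crops included, and the job is handed in when it is done.

Besides the shell and the picture viewer there is one more tool, called after "Request:" as name(argument=value, ...) on one line, values as JSON. carry_out: Moves the arm, as the interface text tells. Its arguments: {"type":"object","properties":{"series":{"type":"array"},"squeeze":{"type":"number"}},"required":["series"]}

```bash
ls; mkdir -p pics; cat > h.py <<'E'
import numpy as np, cv2
from workcell import robot, imaging
def snap(n,f=None):
    p,d=imaging.grab_frame(n)
    if f: cv2.imwrite('pics/'+f,cv2.cvtColor(p,cv2.COLOR_RGB2BGR))
    return p,d
def ray(n,u,v):
    c=imaging.calibration(n); a=(u-c['cx'])/c['fx']; b=(v-c['cy'])/c['fy']
    x,y=a,b
    for _ in range(20):
        s=1+c['k1']*(x*x+y*y); x,y=a/s,b/s
    T=np.array(c['extrinsics']); return T[:3,3],T[:3,:3]@np.array([x,-y,-1.])
def onz(n,u,v,z):
    o,r=ray(n,u,v); return o+r*(z-o[2])/r[2]
def dep(n,u,v,d):
    o,r=ray(n,u,v); return o+r*d
def cloud(n,d):
    c=imaging.calibration(n); T=np.array(c['extrinsics'])
    v,u=np.mgrid[:480,:640]; a=(u-c['cx'])/c['fx']; b=(v-c['cy'])/c['fy']; x,y=a,b
    for _ in range(20):
        s=1+c['k1']*(x*x+y*y); x,y=a/s,b/s
    P=np.stack([x*d,-y*d,-d],-1)@T[:3,:3].T+T[:3,3]; P[d==0]=np.nan; return P
def proj(n,P):
    c=imaging.calibration(n); T=np.array(c['extrinsics']); q=(np.array(P)-T[:3,3])@T[:3,:3]
    x,y=q[0]/-q[2],-q[1]/-q[2]; s=1+c['k1']*(x*x+y*y)
    return c['fx']*x*s+c['cx'],c['fy']*y*s+c['cy']
E
python3 - <<'E'
from h import *
for n in('top','side'):
    snap(n,n+'0.png'); c=imaging.calibration(n); print(n,c)
print(robot.get_state())
E
```

```text
pics
top {'fx': 606.1741342879599, 'fy': 606.1741342879599, 'cx': 316.30749539140567, 'cy': 237.7062857803414, 'k1': -0.19090502881008642, 'extrinsics': array([[-1.81870918e-02,  9.95580375e-01, -9.21354776e-02,
         3.67405132e+02],
       [-9.99830476e-01, -1.83743495e-02, -1.18448543e-03,
         3.20703516e+01],
       [-2.87217992e-03,  9.20983160e-02,  9.95745776e-01,
         2.00172175e+03],
       [ 0.00000000e+00,  0.00000000e+00,  0.00000000e+00,
         1.00000000e+00]])}
side {'fx': 445.3679864155707, 'fy': 445.3679864155707, 'cx': 316.6115461654911, 'cy': 240.0653865115874, 'k1': 0.0195414211183702, 'extrinsics': array([[ 9.23817502e-01,  2.70929552e-01, -2.70478097e-01,
         2.29561653e+02],
       [-3.82705560e-01,  6.35324834e-01, -6.70744966e-01,
        -7.81902754e+02],
       [-9.88318077e-03,  7.23159411e-01,  6.90610447e-01,
         9.47909533e+02],
       [ 0.00000000e+00,  0.00000000e+00,  0.00000000e+00,
         1.00000000e+00]])}
{'clock': 0.1, 'joint_positions': array([-1.14824162,  0.68987794, -0.19454354,  1.56625176,  0.15730587,
        0.90252752, -0.21508013]), 'qvel': array([-4.67989735e-05, -3.14032290e-03,  2.48150218e-04, -2.51114648e-03,
       -1.52406560e-04,  1.10770251e-03,  7.87550722e-04]), 'tau': array([-3.33965691e-03, -5.40599370e+01, -1.27126392e+00, -1.58985239e+01,
        9.43329069e-03,  4.38987598e-03, -8.52943401e-06]), 'tcp_pos': array([236.70522763, 577.79955261, 230.57556513]), 'tcp_rot': array([-1.02769903e-04,  1.93097022e-01,  9.81179312e-01, -8.29286872e-04]), 'force': array([-0.1305455 , -0.85883584, -0.80584059]), 'torque': array([-0.04999709,  0.046804  , -0.01764317]), 'gripper_force': 0.0, 'grip_width': 85.58786673757788}
```

View pics/top0.png

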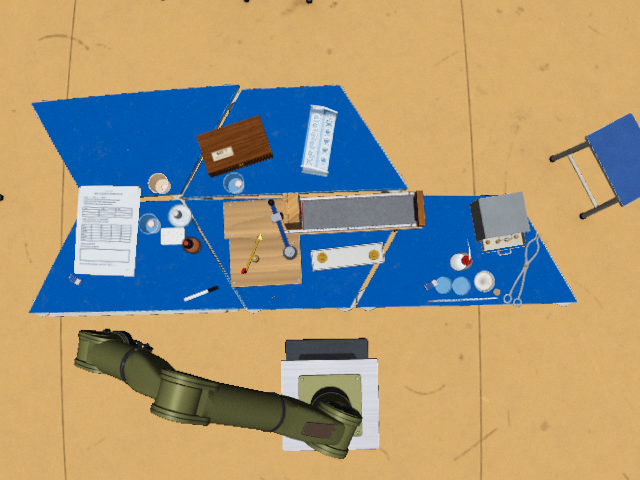

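View pics/side0.png

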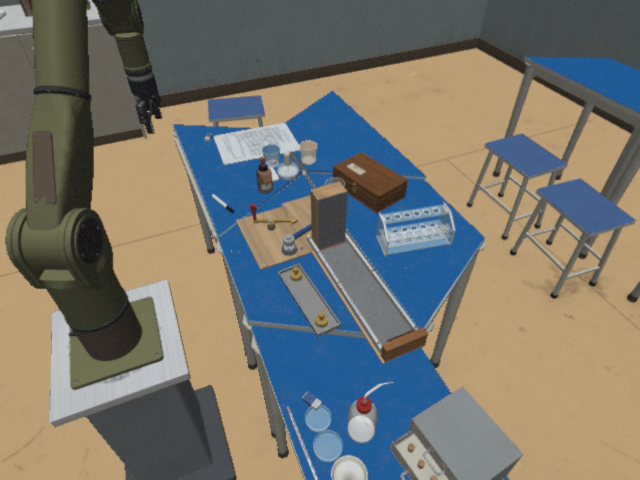

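The top view shows the rig running right from the block (292,212), with the trigger at (243,270), the striker hinge at (288,252) and the knob at (272,203). The tray holds two weights, at (318,260) and (376,255). The brown bottle is at (191,244) and the wash bottle at (463,260).

```bash
python3 - <<'E'
from h import *
p,d=snap('top'); ps,ds=snap('side')
np.savez('f0.npz',p=p,d=d,ps=ps,ds=ds)
a=cv2.resize(p[180:300,220:430],None,fx=3.7,fy=3.7,interpolation=cv2.INTER_CUBIC)
b=cv2.resize(ps[160:365,220:440],None,fx=2.9,fy=2.9,interpolation=cv2.INTER_CUBIC)
cv2.imwrite('pics/a.png',a[...,::-1]);cv2.imwrite('pics/b.png',b[...,::-1])
for n,dd in(('top',d),('side',ds)):
    P=cloud(n,dd); print(n)
    for u,v in ([(292,212),(318,260),(376,255),(360,211),(348,256),(191,244),(288,252),(280,270),(270,205)] if n=='top' else [(328,190),(296,272),(321,318),(360,280),(310,300),(264,175),(289,238),(254,207)]):
        print((u,v),P[v,u].round(1))
E
```

```text
top
(292, 212) [612.2 105.5 205. ]
(318, 260) [477.6  30.2  16.6]
(376, 255) [ 488.7 -158.    43.4]
(360, 211) [ 636.6 -111.4   19.8]
(348, 256) [490.  -69.3  -1.1]
(191, 244) [530.6 432.5 100.5]
(288, 252) [502.5 126.   62.6]
(280, 270) [447.3 155.7  10.4]
(270, 205) [663.4 186.2  11.7]
side
(328, 190) [626.5 113.8 202.4]
(296, 272) [486.6  11.3  32.5]
(321, 318) [ 489.  -160.9   34.9]
(360, 280) [644.6 -70.1  14.1]
(310, 300) [492.7 -76.2   7.3]
(264, 175) [528.1 419.2  80.7]
(289, 238) [505.4 115.1  64.8]
(254, 207) [448.  266.4  84.5]
```

View pics/a.png

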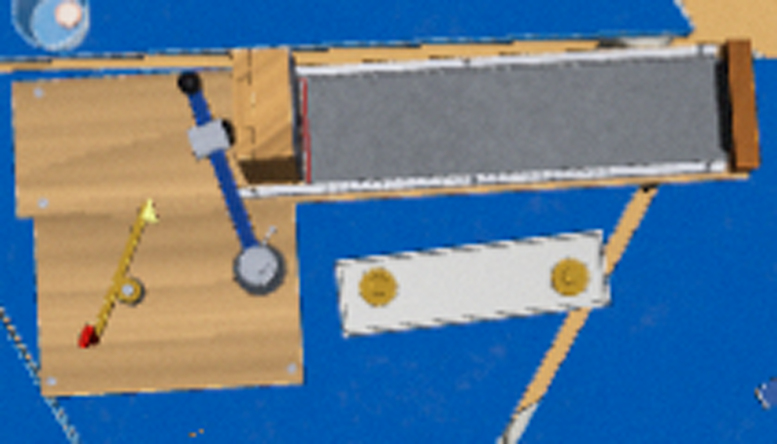

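View pics/b.png

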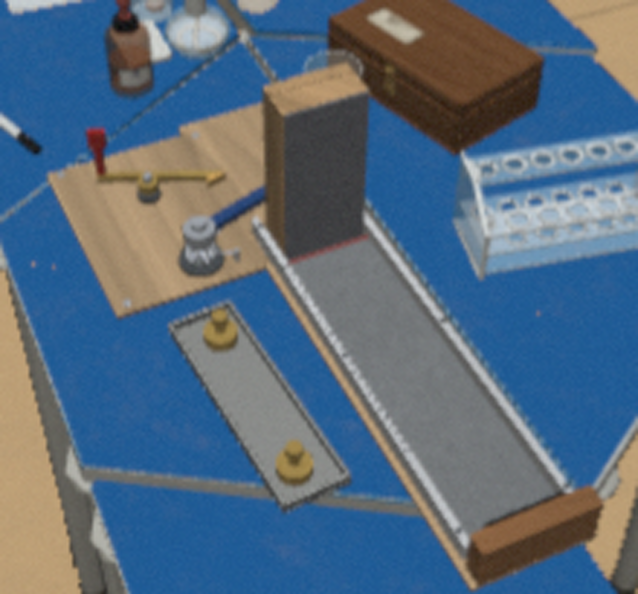

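The top crop shows the knob at (190,82), the tab at (88,336), the hinge at (258,267) and the weights at (378,286) and (569,277). The side crop shows the block standing, with both weights upright in the tray.

```bash
cat > m.py <<'E'
from h import *
f=np.load('f0.npz')
def blob(n,p,lo,hi,box,z,amin=8):
    x0,y0,x1,y1=box; m=cv2.inRange(cv2.cvtColor(p,cv2.COLOR_RGB2HSV),lo,hi); k=np.zeros_like(m); k[y0:y1,x0:x1]=m[y0:y1,x0:x1]
    N,l,s,c=cv2.connectedComponentsWithStats(k)
    for i in range(1,N):
        if s[i,4]>=amin: print(n,c[i].round(1),s[i],onz(n,*c[i],z).round(1))
if __name__=='__main__':
    p,ps=f['p'],f['ps']
    print('red tab');blob('top',p,(0,150,80),(8,255,255),(235,262,255,280),85); blob('side',ps,(0,150,60),(8,255,255),(245,200,262,222),86)
    print('brass');blob('top',p,(15,120,60),(35,255,255),(305,235,390,270),30);blob('side',ps,(15,120,60),(35,255,255),(270,255,345,340),22)
    print('black knob');blob('top',p,(0,0,0),(180,255,60),(262,193,280,212),97,4)
    print('hinge');blob('top',p,(0,0,60),(180,70,255),(280,240,300,262),55)
    for n,q,b in(('top',p,(303,190,418,234)),('side',ps,(310,235,415,350))):
        m=cv2.inRange(cv2.cvtColor(q,cv2.COLOR_RGB2HSV),(0,0,60),(180,60,150)); k=np.zeros_like(m);x0,y0,x1,y1=b;k[y0:y1,x0:x1]=m[y0:y1,x0:x1]
        k=cv2.morphologyEx(k,cv2.MORPH_OPEN,np.ones((5,5)))
        c=max(cv2.findContours(k,0,2)[0],key=cv2.contourArea)
        W=np.array([onz(n,*t[0],16)[:2] for t in c],np.float32); r=cv2.minAreaRect(W); print(n,r); print(cv2.boxPoints(r).round(1).tolist())
    # clouds
    for n,dd in(('top',f['d']),('side',f['ds'])):
        P=cloud(n,dd).reshape(-1,3); 
        b=P[(abs(P[:,0]-620)<90)&(abs(P[:,1]-110)<90)&(abs(P[:,2]-204)<6)]
        print(n,'blocktop',len(b),cv2.minAreaRect(b[:,:2].astype(np.float32)),b[:,2].mean())
E
python3 m.py
```

```text
red tab
top [242.5 270.6] [241 268   4   6  17] [444.2 270.2  85. ]
side [252.8 207.8] [251 205   5   7  20] [443.3 262.3  86. ]
side [254.3 216.6] [254 213   2   7  10] [435.5 221.1  86. ]
brass
top [386.5 245.3] [384 238   6  15  37] [ 520.6 -194.5   30. ]
top [373.6 254.5] [369 250  10  10  74] [ 491.3 -151.5   30. ]
top [321.7 257.2] [317 253  10  10  73] [485.9  18.   30. ]
top [374.7 266.6] [372 264   6   6  19] [ 451.9 -154.1   30. ]
side [295.5 273.9] [291 267  10  13  94] [485.7  14.2  22. ]
side [321.2 319.7] [316 313  12  14 114] [ 491.  -157.1   22. ]
black knob
top [270.7 202. ] [268 200   6   5  26] [660.2 177.3  97. ]
hinge
top [289.8 251.8] [283 241  14  19 162] [503.5 120.4  55. ]
top ((635.8135986328125, -106.78021240234375), (96.93038940429688, 367.9556884765625), 2.157276153564453)
[[580.5, 75.19999694824219], [594.2999877929688, -292.5], [691.2000122070312, -288.79998779296875], [677.2999877929688, 78.9000015258789]]
side ((639.83642578125, -96.96098327636719), (101.89746856689453, 352.4674072265625), 2.1947333812713623)
[[582.2000122070312, 77.19999694824219], [595.7000122070312, -275.0], [697.5, -271.1000061035156], [684.0, 81.0999984741211]]
top blocktop 387 ((626.4328002929688, 108.47615051269531), (90.09557342529297, 49.8301887512207), 2.2438032627105713) 203.2898711972822
side blocktop 428 ((625.4990844726562, 109.32501220703125), (92.11334991455078, 55.654518127441406), 2.2566308975219727) 203.2817986399471
```

Request:
carry_out(series=[{"grip": 90, "delta_pos": [0, 0, 0], "angular": [0, 0, 6.55]}, {"grip": 90, "delta_pos": [0, 0, 0], "angular": [0, 0, 6.55]}, {"grip": 90, "delta_pos": [0, 0, 0], "angular": [0, 0, 6.55]}, {"grip": 90, "delta_pos": [0, 0, 0], "angular": [0, 0, 6.55]}, {"grip": 90, "delta_pos": [0, 0, 0], "angular": [0, 0, 6.55]}, {"grip": 90, "delta_pos": [0, 0, 0], "angular": [0, 0, 6.55]}, {"grip": 90, "delta_pos": [0, 0, 0], "angular": [0, 0, 6.55]}, {"grip": 90, "delta_pos": [0, 0, 0], "angular": [0, 0, 6.55]}, {"grip": 90, "delta_pos": [0, 0, 0], "angular": [0, 0, 6.55]}, {"grip": 90, "delta_pos": [0, 0, 0], "angular": [0, 0, 6.55]}])

```text
clock: 1.03
tcp_pos: [236.7, 578.3, 231.1]
tcp_rot: [0.0, 0.695, 0.719, -0.0]
force: [-1.0, 0.0, -0.3]
grip_width: 55.2
gripper_force: 0.0
```

```bash
cat >> h.py <<'E'
from scipy.spatial.transform import Rotation as Ro
TH=np.radians(2.2); O=np.array([627.,82.]); RX=np.array([np.cos(TH),np.sin(TH)]); RY=np.array([-np.sin(TH),np.cos(TH)])
def rig(p): q=np.array(p)[:2]-O; return np.array([q@RX,q@RY]).round(1)
def wor(x,y): return (O+x*RX+y*RY).round(1)
def st():
    s=robot.get_state(); w,x,y,z=s['tcp_rot']; R=Ro.from_quat([x,y,z,w]).as_matrix()
    print('t',round(s['clock'],2),'tcp',s['tcp_pos'].round(1),'rig',rig(s['tcp_pos']),'ty',np.degrees(np.arctan2(R[1,1],R[0,1])).round(2),'tz',R[:,2].round(3),'F',s['force'].round(1),'gw',round(s['grip_width'],1),'gf',round(s['gripper_force'],1),'q',s['joint_positions'].round(2)); return s,R
def need(target):  # world target -> tool deltas
    s,R=st(); print('delta tool',(R.T@(np.array(target)-s['tcp_pos'])).round(1))
E
python3 - <<'E'
from h import *
w=wor(0,85); need([*w,235])
# tray & weights
f=np.load('f0.npz')
for n,dd in(('top',f['d']),('side',f['ds'])):
    P=cloud(n,dd).reshape(-1,3)
    for c in((486,16),(491,-154)):
        b=P[(np.hypot(P[:,0]-c[0],P[:,1]-c[1])<20)&(P[:,2]>31)&(P[:,2]<50)]; print(n,len(b),b.mean(0).round(1),b[:,2].max())
    for n2,c in(('brown',(530,425)),('wash',(490,-430))):
        b=P[(np.hypot(P[:,0]-c[0],P[:,1]-c[1])<60)&(P[:,2]>40)&(P[:,2]<190)]; print(n,n2,len(b),b.mean(0).round(1),b.min(0).round(),b.max(0).round())
for n,p,box in(('top',f['p'],(305,238,392,275)),('side',f['ps'],(275,258,345,338))):
    m=cv2.inRange(cv2.cvtColor(p,cv2.COLOR_RGB2HSV),(0,0,70),(180,90,255)); k=np.zeros_like(m);x0,y0,x1,y1=box;k[y0:y1,x0:x1]=m[y0:y1,x0:x1]
    k=cv2.morphologyEx(k,cv2.MORPH_OPEN,np.ones((3,3)))
    c=max(cv2.findContours(k,0,2)[0],key=cv2.contourArea)
    W=np.array([onz(n,*t[0],10)[:2] for t in c],np.float32); print(n,'tray',cv2.minAreaRect(W))
E
```

```text
t 1.03 tcp [236.7 578.3 231.1] rig [-371.   510.9] ty 1.91 tz [-0. -0. -1.] F [-1.   0.  -0.3] gw 55.2 gf 0.0 q [-1.33  0.69  0.14  1.58 -0.12  0.88 -1.12]
delta tool [-424.   373.1   -3.9]
top 18 [487.1  17.8  36. ] 42.825989474787775
top 16 [ 492.6 -153.    39.1] 47.16565556043474
top brown 255 [531.1 437.8  86.2] [507. 416.  41.] [559. 469. 138.]
top wash 328 [ 463.3 -428.7   96.2] [ 433. -466.   42.] [ 524. -405.  174.]
side 28 [485.6  15.3  38.2] 43.36671146203844
side 40 [ 491.4 -154.8   37.7] 43.23335880813772
side brown 324 [529.3 430.1  79.3] [505. 414.  40.] [558. 462. 140.]
side wash 976 [ 458.3 -445.5   93.5] [ 434. -466.   40.] [ 525. -412.  166.]
top tray ((489.51641845703125, -67.65474700927734), (67.58824157714844, 239.96658325195312), 5.44448709487915)
side tray ((450.28936767578125, -82.78681945800781), (152.0687255859375, 276.03173828125), 5.561437606811523)
```

Request:
carry_out(series=[{"grip": 90, "delta_pos": [-26, 23, 0], "angular": [0, 0, 0]}, {"grip": 90, "delta_pos": [-26, 23, 0], "angular": [0, 0, 0]}, {"grip": 90, "delta_pos": [-26, 23, 0], "angular": [0, 0, 0]}, {"grip": 90, "delta_pos": [-26, 23, 0], "angular": [0, 0, 0]}, {"grip": 90, "delta_pos": [-26, 23, 0], "angular": [0, 0, 0]}, {"grip": 90, "delta_pos": [-26, 23, 0], "angular": [0, 0, 0]}, {"grip": 90, "delta_pos": [-26, 23, 0], "angular": [0, 0, 0]}, {"grip": 90, "delta_pos": [-26, 23, 0], "angular": [0, 0, 0]}, {"grip": 90, "delta_pos": [-26, 23, 0], "angular": [0, 0, 0]}, {"grip": 90, "delta_pos": [-26, 23, 0], "angular": [0, 0, 0]}])

```text
clock: 1.87
tcp_pos: [477.7, 326.2, 231.2]
tcp_rot: [-0.0, 0.693, 0.721, -0.0]
force: [0.1, 0.1, -0.1]
grip_width: 55.3
gripper_force: 0.0
```

Request:
carry_out(series=[{"grip": 90, "delta_pos": [-26, 23, 0], "angular": [0, 0, 0]}, {"grip": 90, "delta_pos": [-26, 23, 0], "angular": [0, 0, 0]}, {"grip": 90, "delta_pos": [-26, 23, 0], "angular": [0, 0, 0]}, {"grip": 90, "delta_pos": [-26, 23, 0], "angular": [0, 0, 0]}, {"grip": 90, "delta_pos": [-26, 23, 0], "angular": [0, 0, 0]}, {"grip": 90, "delta_pos": [-14, 23, 0], "angular": [0, 0, 0]}, {"grip": 90, "delta_pos": [-10, 5, 0], "angular": [0, 0, 0]}, {"grip": 90, "delta_pos": [0, 0, 0], "angular": [0, 0, 0]}, {"grip": 90, "delta_pos": [0, 0, 0], "angular": [0, 0, 0]}])

```text
clock: 2.62
tcp_pos: [624.9, 179.4, 230.9]
tcp_rot: [-0.001, 0.693, 0.721, -0.0]
force: [-0.3, 0.6, 0.1]
grip_width: 55.4
gripper_force: 0.0
```

```bash
python3 - <<'E'
from h import *
need([*wor(0,85),190])
E
```

```text
t 2.62 tcp [624.9 179.4 230.9] rig [ 1.6 97.4] ty 2.19 tz [-0.002  0.001 -1.   ] F [-0.3  0.6  0.1] gw 55.4 gf 0.0 q [-0.39  0.72  0.07  1.49 -0.06  0.93 -0.26]
delta tool [-12.5  -1.6  40.9]
```

Request:
carry_out(series=[{"grip": 90, "delta_pos": [0, -1.5, 12], "angular": [0, 0, 0]}, {"grip": 90, "delta_pos": [0, 0, 12], "angular": [0, 0, 0]}, {"grip": 90, "delta_pos": [0, 0, 12], "angular": [0, 0, 0]}, {"grip": 90, "delta_pos": [0, 0, 11], "angular": [0, 0, 0]}, {"grip": 90, "delta_pos": [-9, 0, 0], "angular": [0, 0, 0]}, {"grip": 90, "delta_pos": [-9, 0, 0], "angular": [0, 0, 0]}, {"grip": 90, "delta_pos": [-5, 0, 0], "angular": [0, 0, 0]}, {"grip": 90, "delta_pos": [-4, 0, 0], "angular": [0, 0, 0]}, {"grip": 90, "delta_pos": [-4, 0, 0], "angular": [0, 0, 0]}, {"grip": 90, "delta_pos": [-4, 0, 0], "angular": [0, 0, 0]}])

```text
clock: 3.45
tcp_pos: [625.9, 143.9, 185.0]
tcp_rot: [0.0, 0.693, 0.721, 0.001]
force: [0.2, 1.4, 0.8]
grip_width: 55.1
gripper_force: 0.3
```

Request:
carry_out(series=[{"grip": 90, "delta_pos": [-4, 0, 0], "angular": [0, 0, 0]}, {"grip": 90, "delta_pos": [-4, 0, 0], "angular": [0, 0, 0]}, {"grip": 90, "delta_pos": [-4, 0, 0], "angular": [0, 0, 0]}])

```text
clock: 3.7
tcp_pos: [626.1, 132.0, 184.4]
tcp_rot: [-0.0, 0.693, 0.721, 0.0]
force: [-0.7, 1.0, 0.5]
grip_width: 55.4
gripper_force: 0.2
```

Request:
carry_out(series=[{"grip": 90, "delta_pos": [-4.5, 0, 0], "angular": [0, 0, 0]}, {"grip": 90, "delta_pos": [-4.5, 0, 0], "angular": [0, 0, 0]}, {"grip": 90, "delta_pos": [-4.5, 0, 0], "angular": [0, 0, 0]}, {"grip": 90, "delta_pos": [-4.5, 0, 0], "angular": [0, 0, 0]}, {"grip": 90, "delta_pos": [-4.5, 0, 0], "angular": [0, 0, 0]}, {"grip": 90, "delta_pos": [-4.5, 0, 0], "angular": [0, 0, 0]}, {"grip": 90, "delta_pos": [-4.5, 0, 0], "angular": [0, 0, 0]}, {"grip": 90, "delta_pos": [-4.5, 0, 0], "angular": [0, 0, 0]}, {"grip": 90, "delta_pos": [-4.5, 0, 0], "angular": [0, 0, 0]}, {"grip": 90, "delta_pos": [-4.5, 0, 0], "angular": [0, 0, 0]}])

```text
clock: 4.53
tcp_pos: [627.8, 86.7, 184.3]
tcp_rot: [0.0, 0.693, 0.721, 0.0]
force: [0.2, 0.3, 0.4]
grip_width: 55.5
gripper_force: 0.0
```

```bash
python3 - <<'E'
from h import *
st(); p,d=snap('side'); 
b=cv2.resize(p[100:365,220:440],None,fx=2.2,fy=2.2,interpolation=cv2.INTER_CUBIC);cv2.imwrite('pics/c.png',b[...,::-1])
E
```

```text
t 4.53 tcp [627.8  86.7 184.3] rig [1.  4.6] ty 2.22 tz [ 0. -0. -1.] F [0.2 0.3 0.4] gw 55.5 gf 0.0 q [-0.24  0.75  0.05  1.59 -0.04  0.8  -0.13]
```

View pics/c.png

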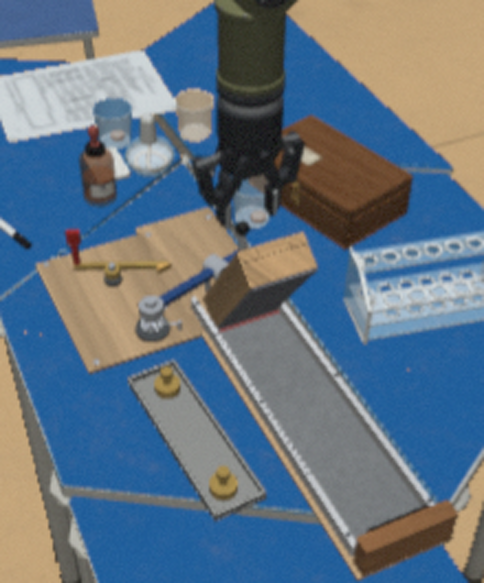

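The block is in mid-fall onto the track, pivoting on the step, and the fingers are clear of it.

Request:
carry_out(series=[{"grip": 90, "delta_pos": [0, 0, 0], "angular": [0, 0, 0]}, {"grip": 90, "delta_pos": [0, 0, 0], "angular": [0, 0, 0]}, {"grip": 90, "delta_pos": [0, -20, -5], "angular": [0, 0, 0]}, {"grip": 90, "delta_pos": [-10, -20, -5], "angular": [0, 0, 0]}, {"grip": 90, "delta_pos": [-10, -20, 0], "angular": [0, 0, 0]}, {"grip": 90, "delta_pos": [-10, -20, 0], "angular": [0, 0, 0]}, {"grip": 90, "delta_pos": [-10, -20, 10], "angular": [0, 0, 0]}, {"grip": 90, "delta_pos": [-10, -20, 20], "angular": [0, 0, 0]}, {"grip": 90, "delta_pos": [-10, -20, 30], "angular": [0, 0, 0]}, {"grip": 90, "delta_pos": [-5, -4, 30], "angular": [0, 0, 0]}])

```text
clock: 5.42
tcp_pos: [483.2, 15.5, 104.4]
tcp_rot: [-0.0, 0.693, 0.72, -0.001]
force: [-0.2, -1.4, -0.8]
grip_width: 55.2
gripper_force: 0.0
```

```bash
python3 - <<'E'
from h import *
need([486.3,16.3,21])
p,d=snap('side'); pt,dt=snap('top'); np.savez('f1.npz',p=pt,d=dt,ps=p,ds=d)
b=cv2.resize(p[100:365,220:440],None,fx=2.2,fy=2.2,interpolation=cv2.INTER_CUBIC);cv2.imwrite('pics/d.png',b[...,::-1])
for n,dd in(('top',dt),('side',d)):
    P=cloud(n,dd).reshape(-1,3); q=(P[:,:2]-O); x=q@RX;y=q@RY
    k=(abs(x)<60)&(y<40)&(y>-230)&(P[:,2]>57)&(P[:,2]<75)
    print(n,k.sum(),cv2.minAreaRect(np.c_[x[k],y[k]].astype(np.float32)),P[k,2].mean())
E
```

```text
t 5.42 tcp [483.2  15.5 104.4] rig [-146.2  -60.9] ty 2.19 tz [-0.002 -0.    -1.   ] F [-0.2 -1.4 -0.8] gw 55.2 gf 0.0 q [-0.14  0.73  0.01  2.1  -0.03  0.31 -0.06]
delta tool [ 0.7  3.3 83.4]
top 1054 ((0.6812705993652344, -83.72615814208984), (91.15377807617188, 195.93894958496094), 0.5480384230613708) 64.81029362982186
side 1299 ((0.0017852783203125, -82.41150665283203), (92.481201171875, 201.5311279296875), 0.23768660426139832) 64.84677996666497
```

View pics/d.png

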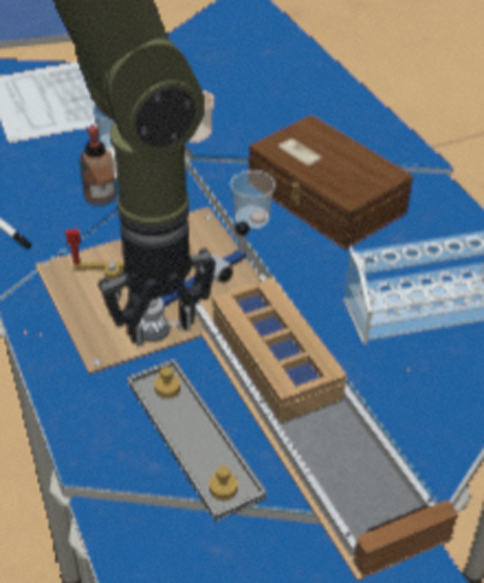

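The block lies on the track with its pockets up, and both weights still stand in the tray. The gripper is near weight 1.

Request:
carry_out(series=[{"grip": 90, "delta_pos": [0.5, 3, 20], "angular": [0, 0, 0]}, {"grip": 90, "delta_pos": [0, 0, 20], "angular": [0, 0, 0]}, {"grip": 90, "delta_pos": [0, 0, 20], "angular": [0, 0, 0]}, {"grip": 90, "delta_pos": [0, 0, 15], "angular": [0, 0, 0]}, {"grip": 90, "delta_pos": [0, 0, 8], "angular": [0, 0, 0]}, {"grip": 90, "delta_pos": [0, 0, 0], "angular": [0, 0, 0]}, {"grip": 90, "delta_pos": [0, 0, 0], "angular": [0, 0, 0]}], squeeze=60)

```text
clock: 6.1
tcp_pos: [490.5, 17.9, 22.0]
tcp_rot: [0.0, 0.693, 0.721, 0.001]
force: [-1.0, -0.0, -0.7]
grip_width: 55.5
gripper_force: 0.0
```

Request:
carry_out(series=[{"grip": 255, "delta_pos": [0, 0, 0], "angular": [0, 0, 0]}, {"grip": 255, "delta_pos": [0, 0, 0], "angular": [0, 0, 0]}, {"grip": 255, "delta_pos": [0, 0, 0], "angular": [0, 0, 0]}, {"grip": 255, "delta_pos": [0, 0, 0], "angular": [0, 0, 0]}, {"grip": 255, "delta_pos": [0, 0, 0], "angular": [0, 0, 0]}, {"grip": 255, "delta_pos": [0, 0, 0], "angular": [0, 0, 0]}])

```text
clock: 6.6
tcp_pos: [489.8, 17.3, 22.2]
tcp_rot: [0.0, 0.693, 0.721, 0.001]
force: [-1.0, 0.6, 6.4]
grip_width: 13.1
gripper_force: 58.4
```

```bash
python3 - <<'E'
from h import *
need([*wor(0.3,-152.5),21])
E
```

```text
t 6.6 tcp [489.8  17.3  22.2] rig [-139.6  -59.4] ty 2.22 tz [ 0.001  0.    -1.   ] F [-1.   0.6  6.4] gw 13.1 gf 58.4 q [-0.13  0.9   0.01  2.11 -0.03  0.13 -0.06]
delta tool [-93.2 139.9   1.4]
```

Width 13 mm where the knob is 16 mm, so the pads sit high on it. I'll regrip lower.

Request:
carry_out(series=[{"grip": 180, "delta_pos": [0, 0, 0], "angular": [0, 0, 0]}, {"grip": 180, "delta_pos": [0, 0, 0], "angular": [0, 0, 0]}, {"grip": 180, "delta_pos": [0, -2, 2.5], "angular": [0, 0, 0]}, {"grip": 180, "delta_pos": [0, 0, 0], "angular": [0, 0, 0]}, {"grip": 255, "delta_pos": [0, 0, 0], "angular": [0, 0, 0]}, {"grip": 255, "delta_pos": [0, 0, 0], "angular": [0, 0, 0]}, {"grip": 255, "delta_pos": [0, 0, 0], "angular": [0, 0, 0]}, {"grip": 255, "delta_pos": [0, 0, 0], "angular": [0, 0, 0]}])

```text
clock: 7.27
tcp_pos: [487.1, 17.2, 18.7]
tcp_rot: [-0.0, 0.693, 0.721, -0.0]
force: [-0.7, 0.4, -0.8]
grip_width: 13.3
gripper_force: 58.4
```

Request:
carry_out(series=[{"grip": 255, "delta_pos": [0, 0, -15], "angular": [0, 0, 0]}, {"grip": 255, "delta_pos": [0, 0, -25], "angular": [0, 0, 0]}, {"grip": 255, "delta_pos": [0, 0, -30], "angular": [0, 0, 0]}, {"grip": 255, "delta_pos": [0, 0, -30], "angular": [0, 0, 0]}, {"grip": 255, "delta_pos": [-15, 24, 0], "angular": [0, 0, 0]}, {"grip": 255, "delta_pos": [-16, 24, 0], "angular": [0, 0, 0]}, {"grip": 255, "delta_pos": [-16, 24, 0], "angular": [0, 0, 0]}, {"grip": 255, "delta_pos": [-16, 24, 0], "angular": [0, 0, 0]}, {"grip": 255, "delta_pos": [-16, 24, 0], "angular": [0, 0, 0]}, {"grip": 255, "delta_pos": [-14, 22, 0], "angular": [0, 0, 0]}])

```text
clock: 8.1
tcp_pos: [633.9, -71.7, 118.7]
tcp_rot: [0.0, 0.694, 0.72, -0.0]
force: [-0.4, 0.4, -0.6]
grip_width: 13.4
gripper_force: 58.6
```

Request:
carry_out(series=[{"grip": 255, "delta_pos": [0, 0, 0], "angular": [0, 0, 0]}, {"grip": 255, "delta_pos": [0, 0, 0], "angular": [0, 0, 0]}, {"grip": 255, "delta_pos": [0, 0, 0], "angular": [0, 0, 0]}])

```text
clock: 8.35
tcp_pos: [631.6, -69.6, 118.1]
tcp_rot: [-0.001, 0.693, 0.721, -0.0]
force: [-1.1, 0.7, -0.7]
grip_width: 13.4
gripper_force: 58.7
```

```bash
python3 - <<'E'
from h import *
need([*wor(0.3,-152.5),67])
p,d=snap('side')
b=cv2.resize(p[150:365,250:440],None,fx=2.7,fy=2.7,interpolation=cv2.INTER_CUBIC);cv2.imwrite('pics/e.png',b[...,::-1])
m=cv2.inRange(cv2.cvtColor(p,cv2.COLOR_RGB2HSV),(15,120,60),(35,255,255)); m[:,:280]=0
N,l,s,c=cv2.connectedComponentsWithStats(m)
for i in range(1,N):
    if s[i,4]>15 and s[i,4]<300:
        k=l==i; z=np.nanmedian(cloud('side',d)[k],0); print(c[i].round(1),s[i],z.round(1))
E
```

```text
t 8.35 tcp [631.6 -69.6 118.1] rig [  -1.2 -151.7] ty 2.24 tz [-0.002  0.001 -1.   ] F [-1.1  0.7 -0.7] gw 13.4 gf 58.7 q [ 0.04  0.84 -0.    1.63  0.    0.67  0.07]
delta tool [-0.9  1.7 51.1]
[288.3 220.2] [280 219  17   4  53] [543.3 227.2  30.1]
[358.8 256.9] [352 247  12  16  71] [631.5 -78.9 117.2]
[321.1 319.8] [316 313  11  14 114] [ 489.8 -157.6   18.4]
```

View pics/e.png

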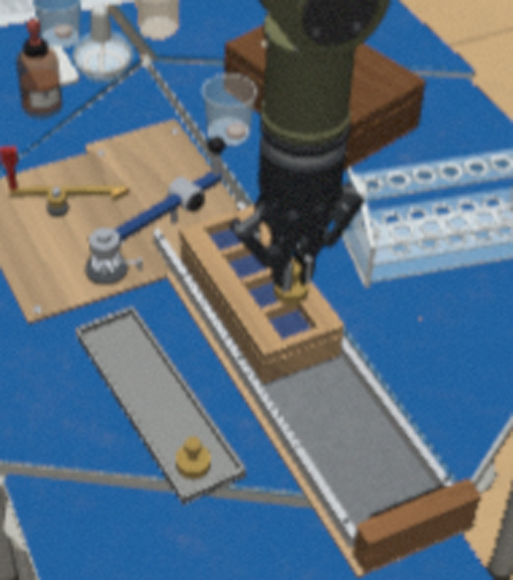

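Weight 1 is held upright over pocket 4 at about (290,285) in the crop, and weight 2 is in the tray at (192,458).

Request:
carry_out(series=[{"grip": 255, "delta_pos": [-1, 1.5, 10], "angular": [0, 0, 0]}, {"grip": 255, "delta_pos": [0, 0, 10], "angular": [0, 0, 0]}, {"grip": 255, "delta_pos": [0, 0, 10], "angular": [0, 0, 0]}, {"grip": 255, "delta_pos": [0, 0, 8], "angular": [0, 0, 0]}, {"grip": 255, "delta_pos": [0, 0, 6], "angular": [0, 0, 0]}, {"grip": 255, "delta_pos": [0, 0, 4], "angular": [0, 0, 0]}, {"grip": 255, "delta_pos": [0, 0, 3], "angular": [0, 0, 0]}, {"grip": 255, "delta_pos": [0, 0, 0], "angular": [0, 0, 0]}, {"grip": 255, "delta_pos": [0, 0, 0], "angular": [0, 0, 0]}])

```text
clock: 9.15
tcp_pos: [634.5, -71.2, 67.8]
tcp_rot: [0.0, 0.693, 0.721, 0.0]
force: [0.2, 0.0, -0.5]
grip_width: 13.3
gripper_force: 58.7
```

Request:
carry_out(series=[{"grip": 255, "delta_pos": [0, 0, 1.5], "angular": [0, 0, 0]}, {"grip": 255, "delta_pos": [0, 0, 0], "angular": [0, 0, 0]}, {"grip": 90, "delta_pos": [0, 0, 0], "angular": [0, 0, 0]}, {"grip": 90, "delta_pos": [0, 0, 0], "angular": [0, 0, 0]}, {"grip": 90, "delta_pos": [0, 0, 0], "angular": [0, 0, 0]}, {"grip": 90, "delta_pos": [0, 0, 0], "angular": [0, 0, 0]}, {"grip": 90, "delta_pos": [0, 0, -15], "angular": [0, 0, 0]}, {"grip": 90, "delta_pos": [0, 0, -25], "angular": [0, 0, 0]}, {"grip": 90, "delta_pos": [0, 0, -20], "angular": [0, 0, 0]}, {"grip": 90, "delta_pos": [0, -20, 0], "angular": [0, 0, 0]}])

```text
clock: 9.98
tcp_pos: [621.3, -71.7, 130.7]
tcp_rot: [0.005, 0.693, 0.721, 0.005]
force: [2.1, -0.1, -0.1]
grip_width: 55.0
gripper_force: 0.0
```

```bash
cat > w.py <<'E'
from h import *
import sys
def weights(n='side',f=None):
    p,d=snap(n); P=cloud(n,d); m=cv2.inRange(cv2.cvtColor(p,cv2.COLOR_RGB2HSV),(15,120,60),(35,255,255))
    if n=='side': m[:230]=0; m[:,:275]=0;m[:,430:]=0;m[350:]=0
    N,l,s,c=cv2.connectedComponentsWithStats(m)
    for i in range(1,N):
        if 15<s[i,4]<300: 
            z=np.nanmedian(P[l==i],0); print(n,c[i].round(1),s[i],z.round(1),'rig',rig(z),'top z',np.nanpercentile(P[l==i][:,2],95).round(1))
    if f: cv2.imwrite('pics/'+f,cv2.resize(p[150:365,250:440],None,fx=2.7,fy=2.7,interpolation=cv2.INTER_CUBIC)[...,::-1])
weights('side',*sys.argv[1:])
E
python3 w.py; python3 -c "
from h import *
need([491.8,-154,60])"
```

```text
side [357.8 267.9] [352 261  13  14 116] [631.7 -73.2  65.3] rig [  -1.2 -155.2] top z 86.9
side [321.1 319.7] [316 313  11  13 112] [ 490.  -158.2   18.8] rig [-146.1 -234.7] top z 40.0
t 10.03 tcp [612.4 -72.4 128.4] rig [ -20.5 -153.7] ty 2.2 tz [ 0.001 -0.    -1.   ] F [-6.2 -0.3 -0.5] gw 55.0 gf 0.0 q [ 0.04  0.81 -0.    1.69  0.    0.65  0.08]
delta tool [ -76.9 -123.7   68.4]
```

Request:
carry_out(series=[{"grip": 90, "delta_pos": [-13, -21, 0], "angular": [0, 0, 0]}, {"grip": 90, "delta_pos": [-13, -21, 0], "angular": [0, 0, 0]}, {"grip": 90, "delta_pos": [-13, -21, 0], "angular": [0, 0, 0]}, {"grip": 90, "delta_pos": [-13, -21, 0], "angular": [0, 0, 0]}, {"grip": 90, "delta_pos": [-13, -20, 30], "angular": [0, 0, 0]}, {"grip": 90, "delta_pos": [-12, -19, 30], "angular": [0, 0, 0]}, {"grip": 90, "delta_pos": [0, 0, 10], "angular": [0, 0, 0]}, {"grip": 90, "delta_pos": [0, 0, 0], "angular": [0, 0, 0]}, {"grip": 90, "delta_pos": [0, 0, 0], "angular": [0, 0, 0]}])

```text
clock: 10.78
tcp_pos: [495.1, -153.1, 55.9]
tcp_rot: [-0.0, 0.693, 0.721, 0.0]
force: [0.8, 0.1, 0.7]
grip_width: 54.8
gripper_force: 0.0
```

```bash
python3 -c "
from h import *
need([491.8,-154,18.7])"
```

```text
t 10.78 tcp [ 495.1 -153.1   55.9] rig [-140.8 -229.9] ty 2.25 tz [-0.     0.001 -1.   ] F [0.8 0.1 0.7] gw 54.8 gf 0.0 q [ 0.22  0.84 -0.02  2.02  0.05  0.28  0.2 ]
delta tool [-0.8 -3.4 37.2]
```

Request:
carry_out(series=[{"grip": 90, "delta_pos": [-1, -3, 15], "angular": [0, 0, 0]}, {"grip": 90, "delta_pos": [0, 0, 15], "angular": [0, 0, 0]}, {"grip": 90, "delta_pos": [0, 0, 7], "angular": [0, 0, 0]}, {"grip": 90, "delta_pos": [0, 0, 0], "angular": [0, 0, 0]}, {"grip": 255, "delta_pos": [0, 0, 0], "angular": [0, 0, 0]}, {"grip": 255, "delta_pos": [0, 0, 0], "angular": [0, 0, 0]}, {"grip": 255, "delta_pos": [0, 0, 0], "angular": [0, 0, 0]}, {"grip": 255, "delta_pos": [0, 0, 0], "angular": [0, 0, 0]}, {"grip": 255, "delta_pos": [0, 0, 0], "angular": [0, 0, 0]}, {"grip": 255, "delta_pos": [0, 0, 0], "angular": [0, 0, 0]}])

```text
clock: 11.62
tcp_pos: [492.4, -154.8, 20.2]
tcp_rot: [0.001, 0.693, 0.721, 0.001]
force: [-0.8, 0.4, 6.0]
grip_width: 13.3
gripper_force: 58.4
```

```bash
python3 -c "
from h import *
need([*wor(0.3,-60.5),118])"
```

```text
t 11.62 tcp [ 492.4 -154.8   20.2] rig [-143.5 -231.5] ty 2.23 tz [ 0.002 -0.    -1.   ] F [-0.8  0.4  6. ] gw 13.3 gf 58.4 q [ 0.22  0.91 -0.01  2.03  0.06  0.2   0.2 ]
delta tool [170.9 144.1 -97.5]
```

Request:
carry_out(series=[{"grip": 255, "delta_pos": [0, 0, -15], "angular": [0, 0, 0]}, {"grip": 255, "delta_pos": [0, 0, -25], "angular": [0, 0, 0]}, {"grip": 255, "delta_pos": [0, 0, -30], "angular": [0, 0, 0]}, {"grip": 255, "delta_pos": [0, 0, -30], "angular": [0, 0, 0]}, {"grip": 255, "delta_pos": [28, 0, 0], "angular": [0, 0, 0]}, {"grip": 255, "delta_pos": [28, 24, 0], "angular": [0, 0, 0]}, {"grip": 255, "delta_pos": [28, 24, 0], "angular": [0, 0, 0]}, {"grip": 255, "delta_pos": [28, 24, 0], "angular": [0, 0, 0]}, {"grip": 255, "delta_pos": [28, 24, 0], "angular": [0, 0, 0]}, {"grip": 255, "delta_pos": [28, 24, 0], "angular": [0, 0, 0]}])

```text
clock: 12.45
tcp_pos: [605.5, 19.4, 119.6]
tcp_rot: [-0.0, 0.693, 0.721, -0.0]
force: [0.8, 0.4, -0.7]
grip_width: 13.2
gripper_force: 58.8
```

Request:
carry_out(series=[{"grip": 255, "delta_pos": [3, 24, 0], "angular": [0, 0, 0]}, {"grip": 255, "delta_pos": [0, 0, 0], "angular": [0, 0, 0]}, {"grip": 255, "delta_pos": [0, 0, 0], "angular": [0, 0, 0]}, {"grip": 255, "delta_pos": [0, 0, 0], "angular": [0, 0, 0]}])

```text
clock: 12.78
tcp_pos: [627.4, 20.3, 118.9]
tcp_rot: [-0.0, 0.694, 0.72, -0.001]
force: [-0.7, -0.8, -0.5]
grip_width: 13.0
gripper_force: 58.8
```

```bash
python3 -c "
from h import *
need([*wor(0.3,-60.5),68])"; python3 w.py
```

```text
t 12.78 tcp [627.4  20.3 118.9] rig [ -2.  -61.6] ty 2.15 tz [-0.002 -0.001 -1.   ] F [-0.7 -0.8 -0.5] gw 13.0 gf 58.8 q [-0.12  0.83  0.03  1.65 -0.03  0.66 -0.04]
delta tool [ 1.2  2.4 50.9]
side [342.3 236.4] [337 230  10  11  56] [626.5  10.9 116.1] rig [ -3.2 -71. ] top z 130.4
side [357.8 267.9] [352 261  12  14 113] [631.7 -73.4  65.8] rig [  -1.3 -155.5] top z 87.5
```

Request:
carry_out(series=[{"grip": 255, "delta_pos": [1, 1.5, 10], "angular": [0, 0, 0]}, {"grip": 255, "delta_pos": [0, 0, 10], "angular": [0, 0, 0]}, {"grip": 255, "delta_pos": [0, 0, 10], "angular": [0, 0, 0]}, {"grip": 255, "delta_pos": [0, 0, 8], "angular": [0, 0, 0]}, {"grip": 255, "delta_pos": [0, 0, 6], "angular": [0, 0, 0]}, {"grip": 255, "delta_pos": [0, 0, 4], "angular": [0, 0, 0]}, {"grip": 255, "delta_pos": [0, 0, 2], "angular": [0, 0, 0]}, {"grip": 255, "delta_pos": [0, 0, 0], "angular": [0, 0, 0]}, {"grip": 255, "delta_pos": [0, 0, 0], "angular": [0, 0, 0]}])

```text
clock: 13.58
tcp_pos: [630.5, 22.8, 69.4]
tcp_rot: [0.0, 0.693, 0.721, 0.0]
force: [0.5, -0.5, -0.6]
grip_width: 13.4
gripper_force: 58.8
```

Request:
carry_out(series=[{"grip": 255, "delta_pos": [0, -1, 2], "angular": [0, 0, 0]}, {"grip": 255, "delta_pos": [0, 0, 0], "angular": [0, 0, 0]}, {"grip": 90, "delta_pos": [0, 0, 0], "angular": [0, 0, 0]}, {"grip": 90, "delta_pos": [0, 0, 0], "angular": [0, 0, 0]}, {"grip": 90, "delta_pos": [0, 0, 0], "angular": [0, 0, 0]}, {"grip": 90, "delta_pos": [0, 0, 0], "angular": [0, 0, 0]}, {"grip": 90, "delta_pos": [0, 0, -15], "angular": [0, 0, 0]}, {"grip": 90, "delta_pos": [0, 0, -25], "angular": [0, 0, 0]}, {"grip": 90, "delta_pos": [0, 0, -35], "angular": [0, 0, 0]}, {"grip": 90, "delta_pos": [0, 0, -5], "angular": [0, 0, 0]}])

```text
clock: 14.42
tcp_pos: [632.8, 22.7, 152.7]
tcp_rot: [0.003, 0.693, 0.721, 0.003]
force: [0.6, -0.0, 0.8]
grip_width: 55.1
gripper_force: 0.0
```

Request:
carry_out(series=[{"grip": 90, "delta_pos": [0, 0, 0], "angular": [0, 0, 7]}, {"grip": 90, "delta_pos": [0, 0, 0], "angular": [0, 0, 7]}, {"grip": 90, "delta_pos": [0, 0, 0], "angular": [0, 0, 7]}, {"grip": 90, "delta_pos": [0, 0, 0], "angular": [0, 0, 7]}, {"grip": 90, "delta_pos": [0, 0, 0], "angular": [0, 0, 7]}, {"grip": 90, "delta_pos": [0, 0, 0], "angular": [0, 0, 7]}, {"grip": 90, "delta_pos": [0, 0, 0], "angular": [0, 0, 7]}, {"grip": 90, "delta_pos": [0, 0, 0], "angular": [0, 0, 7]}, {"grip": 90, "delta_pos": [0, 0, 0], "angular": [0, 0, 7]}, {"grip": 90, "delta_pos": [0, 0, 0], "angular": [0, 0, 7]}])

```text
clock: 15.25
tcp_pos: [629.3, 22.9, 147.3]
tcp_rot: [-0.0, 0.982, 0.19, 0.0]
force: [-0.5, 0.3, 0.2]
grip_width: 55.4
gripper_force: 0.0
```

```bash
python3 w.py; python3 - <<'E'
from h import *
# refine rig frame: knob & tab by triangulated depth, both views; block recess n/a
f=np.load('f1.npz')
for n,p,d in(('top',f['p'],f['d']),('side',f['ps'],f['ds'])):
    P=cloud(n,d); q=(P[...,:2]-O); x=q@RX; y=q@RY
    for nm,c,z0,z1 in(('knob',(38,93),88,112),('tab',(-175,192),72,97),('hinge',(-120,44),45,75)):
        k=(np.hypot(x-c[0],y-c[1])<25)&(P[...,2]>z0)&(P[...,2]<z1)
        if k.any(): print(n,nm,k.sum(),'rig',x[k].mean().round(1),y[k].mean().round(1),'z',P[k][:,2].max().round(1))
need([*wor(38,93),140])
E
```

```text
side [341.  245.9] [336 240  11  13  98] [625.9  20.2  66.7] rig [ -3.4 -61.7] top z 87.9
side [357.6 267.8] [352 261  12  14 112] [631.6 -73.7  66. ] rig [  -1.4 -155.8] top z 86.6
top knob 32 rig 38.1 93.7 z 108.6
top tab 18 rig -175.4 193.9 z 94.4
top hinge 93 rig -118.4 45.1 z 71.6
side knob 37 rig 34.9 89.7 z 108.2
side tab 39 rig -175.7 191.9 z 95.4
side hinge 73 rig -116.2 37.5 z 64.6
t 15.3 tcp [629.3  23.2 147.1] rig [  0.  -58.9] ty -68.38 tz [ 0.  0. -1.] F [ 0.3  0.1 -0.3] gw 55.3 gf 0.0 q [-0.31  0.83  0.38  1.64 -0.41  0.75 -0.93]
delta tool [  86.3 -130.6    7.2]
```

Both weights are seated in pockets (tops at z about 87), and the knob and tab positions agree with the rig frame. Next I'll go to the striker knob.

Request:
carry_out(series=[{"grip": 90, "delta_pos": [14, -22, 0], "angular": [0, 0, 0]}, {"grip": 90, "delta_pos": [14, -22, 0], "angular": [0, 0, 0]}, {"grip": 90, "delta_pos": [14, -22, 0], "angular": [0, 0, 0]}, {"grip": 90, "delta_pos": [14, -22, 0], "angular": [0, 0, 0]}, {"grip": 90, "delta_pos": [14, -22, 0], "angular": [0, 0, 0]}, {"grip": 90, "delta_pos": [16, -20, 0], "angular": [0, 0, 0]}, {"grip": 90, "delta_pos": [0, 0, 0], "angular": [0, 0, 2.2]}, {"grip": 90, "delta_pos": [0, 0, 0], "angular": [0, 0, 0]}, {"grip": 90, "delta_pos": [0, 0, 0], "angular": [0, 0, 0]}])

```text
clock: 16.05
tcp_pos: [659.5, 174.8, 147.1]
tcp_rot: [0.001, 0.985, 0.175, -0.0]
force: [0.1, -0.2, 0.6]
grip_width: 54.9
gripper_force: 0.0
```

```bash
python3 -c "
from h import *
need([*wor(37.7,92.8),78])"
```

```text
t 16.05 tcp [659.5 174.8 147.1] rig [36.1 91.5] ty -69.85 tz [-0.    -0.001 -1.   ] F [ 0.1 -0.2  0.6] gw 54.9 gf 0.0 q [-0.54  0.9   0.43  1.47 -0.44  0.87 -1.18]
delta tool [ 2.  -0.8 69.1]
```

Request:
carry_out(series=[{"grip": 90, "delta_pos": [2, -1, 15], "angular": [0, 0, 0.5]}, {"grip": 90, "delta_pos": [0, 0, 20], "angular": [0, 0, 0]}, {"grip": 90, "delta_pos": [0, 0, 20], "angular": [0, 0, 0]}, {"grip": 90, "delta_pos": [0, 0, 14], "angular": [0, 0, 0]}, {"grip": 90, "delta_pos": [0, 0, 0], "angular": [0, 0, 0]}, {"grip": 255, "delta_pos": [0, 0, 0], "angular": [0, 0, 0]}, {"grip": 255, "delta_pos": [0, 0, 0], "angular": [0, 0, 0]}, {"grip": 255, "delta_pos": [0, 0, 0], "angular": [0, 0, 0]}, {"grip": 255, "delta_pos": [0, 0, 0], "angular": [0, 0, 0]}, {"grip": 255, "delta_pos": [0, 0, 0], "angular": [0, 0, 0]}], squeeze=60)

```text
clock: 16.88
tcp_pos: [662.3, 177.2, 79.8]
tcp_rot: [0.0, 0.986, 0.17, 0.001]
force: [-0.4, -0.2, 5.0]
grip_width: 17.7
gripper_force: 58.5
```

```bash
cat >> h.py <<'E'
def ang():
    s,R=st(); r=rig(s['tcp_pos']); v=r-np.array([-120,44]); print('radius',np.hypot(*v).round(1),'striker',(np.arctan2(v[1],v[0])-np.arctan2(49,158)).round(3))
E
python3 -c "
from h import *
ang()"
```

```text
t 16.88 tcp [662.3 177.2  79.8] rig [38.9 93.7] ty -70.46 tz [ 0.003  0.    -1.   ] F [-0.4 -0.2  5. ] gw 17.7 gf 58.5 q [-0.52  0.99  0.39  1.49 -0.48  0.75 -1.16]
radius 166.5 striker 0.002
```

Request:
carry_out(series=[{"grip": 255, "delta_pos": [-0.2, -7.6, 0], "angular": [0, 0, -2.64]}, {"grip": 255, "delta_pos": [-0.2, -7.6, 0], "angular": [0, 0, -2.64]}, {"grip": 255, "delta_pos": [-0.2, -7.6, 0], "angular": [0, 0, -2.64]}, {"grip": 255, "delta_pos": [-0.2, -7.6, 0], "angular": [0, 0, -2.64]}, {"grip": 255, "delta_pos": [-0.2, -7.6, 0], "angular": [0, 0, -2.64]}, {"grip": 255, "delta_pos": [-0.2, -7.6, 0], "angular": [0, 0, -2.64]}, {"grip": 255, "delta_pos": [-0.2, -7.6, 0], "angular": [0, 0, -2.64]}, {"grip": 255, "delta_pos": [-0.2, -7.6, 0], "angular": [0, 0, -2.64]}, {"grip": 255, "delta_pos": [-0.2, -7.6, 0], "angular": [0, 0, -2.64]}, {"grip": 255, "delta_pos": [-0.2, -7.6, 0], "angular": [0, 0, -2.64]}])

```text
clock: 17.72
tcp_pos: [624.5, 238.6, 79.9]
tcp_rot: [0.002, 0.921, 0.39, 0.004]
force: [6.3, -3.2, -0.6]
grip_width: 17.8
gripper_force: 58.5
```

```bash
python3 -c "
from h import *
ang()"
```

```text
t 17.72 tcp [624.5 238.6  79.9] rig [  3.6 156.6] ty -44.1 tz [ 0.009 -0.001 -1.   ] F [ 6.3 -3.2 -0.6] gw 17.8 gf 58.5 q [-0.58  0.95  0.28  1.56 -0.35  0.68 -0.9 ]
radius 167.2 striker 0.438
```

Request:
carry_out(series=[{"grip": 255, "delta_pos": [-0.2, -7.6, 0], "angular": [0, 0, -2.64]}, {"grip": 255, "delta_pos": [-0.2, -7.6, 0], "angular": [0, 0, -2.64]}, {"grip": 255, "delta_pos": [-0.2, -7.6, 0], "angular": [0, 0, -2.64]}, {"grip": 255, "delta_pos": [-0.2, -7.6, 0], "angular": [0, 0, -2.64]}, {"grip": 255, "delta_pos": [-0.2, -7.6, 0], "angular": [0, 0, -2.64]}, {"grip": 255, "delta_pos": [-0.2, -7.6, 0], "angular": [0, 0, -2.64]}, {"grip": 255, "delta_pos": [-0.2, -7.6, 0], "angular": [0, 0, -2.64]}, {"grip": 255, "delta_pos": [-0.2, -7.6, 0], "angular": [0, 0, -2.64]}, {"grip": 255, "delta_pos": [-0.2, -7.6, 0], "angular": [0, 0, -2.64]}, {"grip": 255, "delta_pos": [-0.2, -7.6, 0], "angular": [0, 0, -2.64]}])

```text
clock: 18.55
tcp_pos: [564.3, 278.3, 80.0]
tcp_rot: [0.004, 0.808, 0.589, 0.008]
force: [15.4, 0.4, -8.6]
grip_width: 17.5
gripper_force: 58.9
```

Request:
carry_out(series=[{"grip": 255, "delta_pos": [0, 0, 0], "angular": [0, 0, 0]}, {"grip": 255, "delta_pos": [0, 0, 0], "angular": [0, 0, 0]}])

```text
clock: 18.72
tcp_pos: [564.4, 278.2, 80.0]
tcp_rot: [0.004, 0.809, 0.588, 0.008]
force: [15.4, -0.4, -8.8]
grip_width: 17.7
gripper_force: 58.9
```

```bash
python3 -c "
from h import *
ang()"
```

```text
t 18.72 tcp [564.4 278.2  80. ] rig [-55.1 198.5] ty -17.92 tz [ 0.017  0.002 -1.   ] F [15.4 -0.4 -8.8] gw 17.7 gf 58.9 q [-0.62  0.89  0.16  1.69 -0.22  0.56 -0.65]
radius 167.6 striker 0.872
```

Request:
carry_out(series=[{"grip": 255, "delta_pos": [-0.1, -4, 0], "angular": [0, 0, -1.4]}, {"grip": 255, "delta_pos": [-0.1, -4, 0], "angular": [0, 0, -1.4]}, {"grip": 255, "delta_pos": [0, -3, 0], "angular": [0, 0, -1]}, {"grip": 255, "delta_pos": [0, 0, 0], "angular": [0, 0, 0]}, {"grip": 255, "delta_pos": [0, 0, 0], "angular": [0, 0, 0]}])

```text
clock: 19.13
tcp_pos: [554.7, 281.6, 80.0]
tcp_rot: [0.004, 0.789, 0.615, 0.008]
force: [15.9, -0.6, -9.5]
grip_width: 17.7
gripper_force: 59.0
```

```bash
python3 -c "
from h import *
ang()"
```

```text
t 19.13 tcp [554.7 281.6  80. ] rig [-64.6 202.3] ty -14.16 tz [ 0.019  0.003 -1.   ] F [15.9 -0.6 -9.5] gw 17.7 gf 59.0 q [-0.62  0.89  0.14  1.72 -0.2   0.54 -0.61]
radius 167.7 striker 0.933
```

Request:
carry_out(series=[{"grip": 255, "delta_pos": [0, 3, 0], "angular": [0, 0, 1]}, {"grip": 255, "delta_pos": [0, 3, 0], "angular": [0, 0, 1]}, {"grip": 255, "delta_pos": [0, 3, 0], "angular": [0, 0, 1]}, {"grip": 255, "delta_pos": [0, 3, 0], "angular": [0, 0, 1]}, {"grip": 255, "delta_pos": [0, 3, 0], "angular": [0, 0, 1]}, {"grip": 255, "delta_pos": [0, 2, 0], "angular": [0, 0, 1]}, {"grip": 255, "delta_pos": [0, 0, 0], "angular": [0, 0, 0]}, {"grip": 255, "delta_pos": [0, 0, 0], "angular": [0, 0, 0]}])

```text
clock: 19.8
tcp_pos: [568.0, 276.8, 79.9]
tcp_rot: [0.003, 0.819, 0.573, 0.006]
force: [10.0, -0.3, -4.5]
grip_width: 17.5
gripper_force: 59.4
```

```bash
python3 -c "
from h import *
ang()"
```

```text
t 19.8 tcp [568.  276.8  79.9] rig [-51.5 196.9] ty -20.07 tz [ 0.013  0.002 -1.   ] F [10.  -0.3 -4.5] gw 17.5 gf 59.4 q [-0.62  0.9   0.17  1.68 -0.23  0.57 -0.67]
radius 167.5 striker 0.849
```

Request:
carry_out(series=[{"grip": 255, "delta_pos": [0, 2, 0], "angular": [0, 0, 0]}, {"grip": 255, "delta_pos": [0, 2, 0], "angular": [0, 0, 0]}, {"grip": 255, "delta_pos": [0, 0, 0], "angular": [0, 0, 0]}, {"grip": 255, "delta_pos": [0, 0, 0], "angular": [0, 0, 0]}])

```text
clock: 20.13
tcp_pos: [568.3, 276.6, 79.8]
tcp_rot: [0.001, 0.819, 0.574, 0.004]
force: [5.5, 0.9, 2.5]
grip_width: 17.6
gripper_force: 59.9
```

```bash
python3 -c "
from h import *
ang()"
```

```text
t 20.13 tcp [568.3 276.6  79.8] rig [-51.2 196.8] ty -19.94 tz [ 0.007  0.003 -1.   ] F [5.5 0.9 2.5] gw 17.6 gf 59.9 q [-0.62  0.9   0.16  1.67 -0.23  0.58 -0.67]
radius 167.6 striker 0.847
```

The sear is holding: the force fell while the knob stayed put. I'll release and lift.

Request:
carry_out(series=[{"grip": 120, "delta_pos": [0, 0, 0], "angular": [0, 0, 0]}, {"grip": 90, "delta_pos": [0, 0, 0], "angular": [0, 0, 0]}, {"grip": 90, "delta_pos": [0, 0, 0], "angular": [0, 0, 0]}, {"grip": 90, "delta_pos": [0, 0, 0], "angular": [0, 0, 0]}, {"grip": 90, "delta_pos": [0, 0, -10], "angular": [0, 0, 0]}, {"grip": 90, "delta_pos": [0, 0, -20], "angular": [0, 0, 0]}, {"grip": 90, "delta_pos": [0, 0, -25], "angular": [0, 0, 0]}, {"grip": 255, "delta_pos": [0, 0, 0], "angular": [0, 0, 2]}, {"grip": 255, "delta_pos": [0, 0, 0], "angular": [0, 0, 0]}, {"grip": 255, "delta_pos": [0, 0, 0], "angular": [0, 0, 0]}])

```text
clock: 20.97
tcp_pos: [564.4, 275.7, 133.4]
tcp_rot: [-0.0, 0.828, 0.56, -0.0]
force: [-1.2, 0.4, -0.6]
grip_width: 19.5
gripper_force: 0.0
```

```bash
python3 - <<'E'
from h import *
need([*wor(-164.4,215.6),135])
p,d=snap('side'); P=cloud('side',d)
cv2.imwrite('pics/g.png',cv2.resize(p[150:365,220:440],None,fx=2.7,fy=2.7,interpolation=cv2.INTER_CUBIC)[...,::-1])
q=P[...,:2]-O; x=q@RX;y=q@RY
k=(abs(x)<46)&(y<50)&(y>-200)&(P[...,2]>60)&(P[...,2]<69)
print('block ends',np.nanpercentile(y[k],[1,99]))
E
python3 w.py
```

```text
t 20.97 tcp [564.4 275.7 133.4] rig [-55.1 196. ] ty -21.83 tz [-0.001 -0.    -1.   ] F [-1.2  0.4 -0.6] gw 19.5 gf 0.0 q [-0.63  0.82  0.2   1.65 -0.23  0.69 -0.7 ]
delta tool [ -26.7 -107.8   -1.6]
block ends [-180.97153719   13.55462775]
side [341.  245.8] [336 239  11  14 100] [626.4  20.9  65.4] rig [ -3. -61.] top z 87.2
side [357.6 268. ] [352 262  12  13 112] [631.3 -73.1  65.6] rig [  -1.7 -155.2] top z 87.3
side [408.9 346.6] [405 345  10   5  17] [ 648.1 -316.3   31.9] rig [   5.8 -398.8] top z 42.6
```

View pics/g.png

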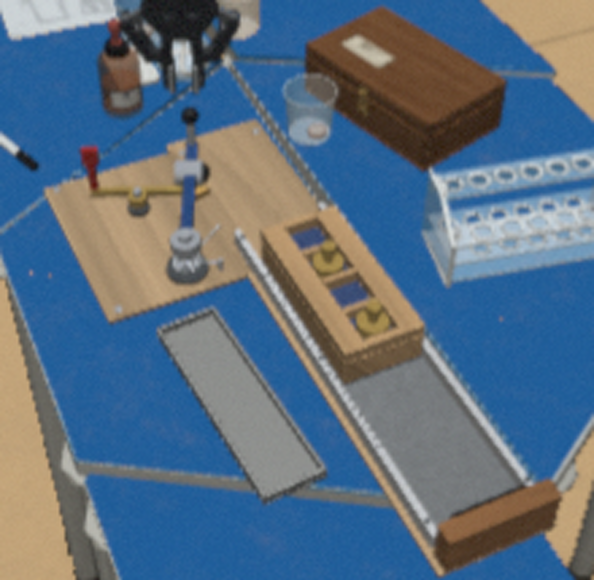

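The striker is cocked behind the sear at about (190,170) in the crop. Both weights sit in the block, at (325,260) and (372,320). Next is the trigger, at (90,165).

Request:
carry_out(series=[{"grip": 255, "delta_pos": [0, -20, 0], "angular": [0, 0, 0]}, {"grip": 255, "delta_pos": [-6, -22, 0], "angular": [0, 0, 0]}, {"grip": 255, "delta_pos": [-6, -22, 0], "angular": [0, 0, 0]}, {"grip": 255, "delta_pos": [-7, -22, 0], "angular": [0, 0, 0]}, {"grip": 255, "delta_pos": [-7, -22, 0], "angular": [0, 0, 0]}, {"grip": 255, "delta_pos": [0, 0, 0], "angular": [0, 0, 0]}, {"grip": 255, "delta_pos": [0, 0, 20], "angular": [0, 0, 0]}, {"grip": 255, "delta_pos": [0, 0, 20], "angular": [0, 0, 0]}, {"grip": 255, "delta_pos": [0, 0, 15], "angular": [0, 0, 0]}, {"grip": 255, "delta_pos": [0, 0, 0], "angular": [0, 0, 0]}])

```text
clock: 21.9
tcp_pos: [453.4, 290.7, 75.3]
tcp_rot: [-0.0, 0.828, 0.56, -0.003]
force: [0.2, -0.3, 0.6]
grip_width: -0.0
gripper_force: 0.0
```

```bash
python3 -c "
from h import *
need([*wor(-175,192),78])"
```

```text
t 21.9 tcp [453.4 290.7  75.3] rig [-165.5  215.2] ty -21.85 tz [-0.005 -0.003 -1.   ] F [ 0.2 -0.3  0.6] gw -0.0 gf 0.0 q [-0.74  0.83  0.14  1.95 -0.29  0.38 -0.76]
delta tool [-25.1   0.8  -2.6]
```

Request:
carry_out(series=[{"grip": 255, "delta_pos": [-4, 0.5, -2], "angular": [0, 0, 0]}, {"grip": 255, "delta_pos": [-3, 0, 0], "angular": [0, 0, 0]}, {"grip": 255, "delta_pos": [-2, 0, 0], "angular": [0, 0, 0]}, {"grip": 255, "delta_pos": [-2, 0, 0], "angular": [0, 0, 0]}, {"grip": 255, "delta_pos": [-2, 0, 0], "angular": [0, 0, 0]}, {"grip": 255, "delta_pos": [-2, 0, 0], "angular": [0, 0, 0]}, {"grip": 255, "delta_pos": [0, 0, 0], "angular": [0, 0, 0]}])

```text
clock: 22.48
tcp_pos: [452.4, 281.9, 81.4]
tcp_rot: [-0.001, 0.828, 0.561, 0.005]
force: [2.3, 6.6, -1.9]
grip_width: -0.2
gripper_force: 3.9
```

Request:
carry_out(series=[{"grip": 255, "delta_pos": [-2, 0, 0], "angular": [0, 0, 0]}, {"grip": 255, "delta_pos": [-1.5, 0, 0], "angular": [0, 0, 0]}, {"grip": 255, "delta_pos": [-1.5, 0, 0], "angular": [0, 0, 0]}, {"grip": 255, "delta_pos": [0, 0, 0], "angular": [0, 0, 0]}])

```text
clock: 22.82
tcp_pos: [452.2, 281.5, 81.7]
tcp_rot: [-0.002, 0.827, 0.562, 0.008]
force: [4.4, 14.2, -6.5]
grip_width: 0.1
gripper_force: 7.4
```

```bash
cat > blk.py <<'E'
from h import *
st(); p,d=snap('side'); P=cloud('side',d)
q=P[...,:2]-O; x=q@RX;y=q@RY
k=(abs(x)<46)&(y<60)&(y>-360)&(P[...,2]>60)&(P[...,2]<69)
print('block ends',np.nanpercentile(y[k],[1,99]).round(1))
k=(P[...,2]>90)&(P[...,2]<112)
for c in((38,93),(-52,195)): print('knob at',c,(k&(np.hypot(x-c[0],y-c[1])<12)).sum())
E
python3 blk.py
```

```text
t 22.82 tcp [452.2 281.5  81.7] rig [-167.  206.] ty -21.61 tz [ 0.01   0.013 -1.   ] F [ 4.4 14.2 -6.5] gw 0.1 gf 7.4 q [-0.72  0.81  0.13  1.99 -0.28  0.35 -0.74]
block ends [-181.4   14. ]
knob at (38, 93) 0
knob at (-52, 195) 34
```

```bash
python3 - <<'E'
from h import *
p,d=snap('side');q,_=snap('top')
a=cv2.resize(p[150:270,200:330],None,fx=4.5,fy=4.5,interpolation=cv2.INTER_CUBIC)
cv2.imwrite('pics/i.png',a[...,::-1])
E
```

```text
(no output)
```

View pics/i.png

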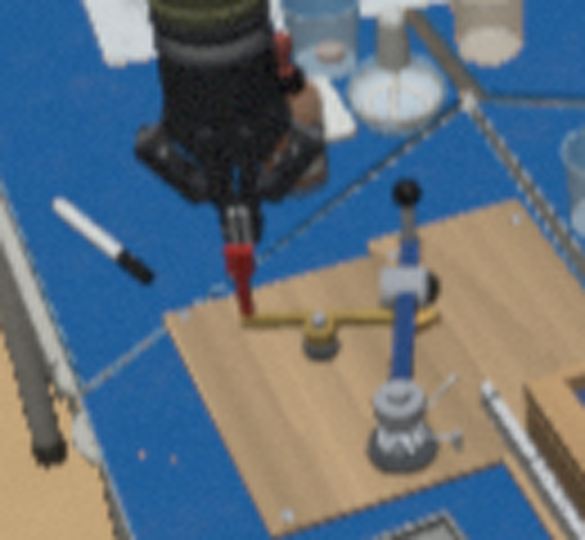

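The fingertip bears on the far side of the red tab at (240,260), and the striker is still cocked. I'll press harder.

Request:
carry_out(series=[{"grip": 255, "delta_pos": [-2, 0, 0], "angular": [0, 0, 0]}, {"grip": 255, "delta_pos": [-2, 0, 0], "angular": [0, 0, 0]}, {"grip": 255, "delta_pos": [0, 0, 0], "angular": [0, 0, 0]}])

```text
clock: 23.22
tcp_pos: [448.6, 275.2, 81.4]
tcp_rot: [-0.002, 0.827, 0.562, 0.005]
force: [-1.2, 2.8, 1.2]
grip_width: 0.0
gripper_force: 1.9
```

```bash
python3 blk.py
```

```text
t 23.22 tcp [448.6 275.2  81.4] rig [-170.9  199.9] ty -21.61 tz [ 0.005  0.008 -1.   ] F [-1.2  2.8  1.2] gw 0.0 gf 1.9 q [-0.71  0.81  0.12  2.   -0.28  0.34 -0.74]
block ends [-181.1   14.4]
knob at (38, 93) 35
knob at (-52, 195) 0
```

Request:
carry_out(series=[{"grip": 255, "delta_pos": [4, 0, 0], "angular": [0, 0, 0]}, {"grip": 255, "delta_pos": [8, 0, 0], "angular": [0, 0, 0]}, {"grip": 255, "delta_pos": [8, 0, 0], "angular": [0, 0, 0]}, {"grip": 255, "delta_pos": [0, 0, -15], "angular": [0, 0, 0]}, {"grip": 255, "delta_pos": [0, 0, -25], "angular": [0, 0, 0]}, {"grip": 90, "delta_pos": [0, 0, -30], "angular": [0, 0, 0]}, {"grip": 90, "delta_pos": [0, 0, 0], "angular": [0, 0, 0]}, {"grip": 90, "delta_pos": [0, 0, 0], "angular": [0, 0, 0]}])

```text
clock: 23.93
tcp_pos: [454.7, 287.9, 151.4]
tcp_rot: [0.0, 0.829, 0.56, 0.001]
force: [-0.7, 0.1, -0.0]
grip_width: 35.5
gripper_force: 0.0
```

```bash
python3 blk.py; python3 w.py k.png
```

```text
t 23.93 tcp [454.7 287.9 151.4] rig [-164.2  212.3] ty -21.91 tz [ 0.002  0.    -1.   ] F [-0.7  0.1 -0. ] gw 35.5 gf 0.0 q [-0.77  0.7   0.2   1.92 -0.25  0.54 -0.78]
block ends [-313.9 -118.1]
knob at (38, 93) 7
knob at (-52, 195) 0
side [364.3 279.3] [359 273  12  13 114] [ 629.5 -117.    66.1] rig [  -5.2 -198.9] top z 87.1
side [382.3 303.3] [376 296  14  15 143] [ 635.1 -204.    65.8] rig [  -2.9 -286.1] top z 87.7
```

View pics/k.png

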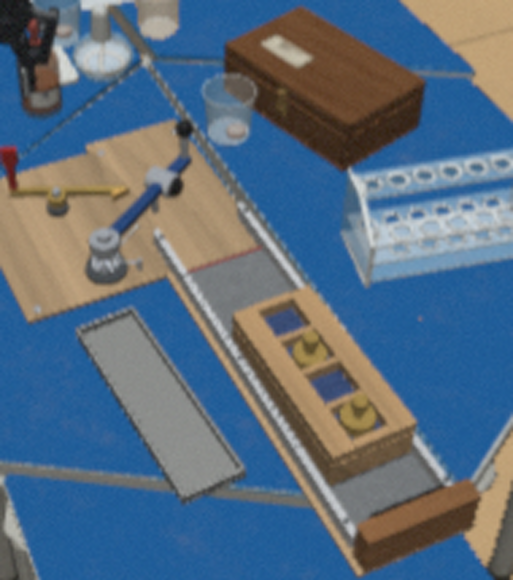

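The striker tripped and the loaded block slid about 130 mm. It lies flat with both weights upright, at (312,348) and (358,415) in the crop. Now I'll fetch the weights back.

Request:
carry_out(series=[{"grip": 90, "delta_pos": [0, 0, 0], "angular": [0, 0, -6]}, {"grip": 90, "delta_pos": [0, 0, 0], "angular": [0, 0, -6]}, {"grip": 90, "delta_pos": [0, 0, 0], "angular": [0, 0, -6]}, {"grip": 90, "delta_pos": [0, 0, 0], "angular": [0, 0, -6]}, {"grip": 90, "delta_pos": [-30, 12, 0], "angular": [0, 0, 0]}, {"grip": 90, "delta_pos": [-32, 13, 0], "angular": [0, 0, 0]}, {"grip": 90, "delta_pos": [-32, 13, 0], "angular": [0, 0, 0]}, {"grip": 90, "delta_pos": [-32, 13, 0], "angular": [0, 0, 0]}, {"grip": 90, "delta_pos": [-32, 13, 0], "angular": [0, 0, 0]}, {"grip": 90, "delta_pos": [-32, 13, 0], "angular": [0, 0, 0]}])

```text
clock: 24.87
tcp_pos: [537.3, 98.9, 148.8]
tcp_rot: [-0.001, 0.694, 0.72, -0.002]
force: [-0.1, -0.2, 0.4]
grip_width: 55.1
gripper_force: 0.0
```

Request:
carry_out(series=[{"grip": 90, "delta_pos": [-32, 13, 0], "angular": [0, 0, 0]}, {"grip": 90, "delta_pos": [-32, 13, 0], "angular": [0, 0, 0]}, {"grip": 90, "delta_pos": [-32, 13, 0], "angular": [0, 0, 0]}, {"grip": 90, "delta_pos": [-32, 13, 0], "angular": [0, 0, 0]}, {"grip": 90, "delta_pos": [-32, 13, 0], "angular": [0, 0, 0]}, {"grip": 90, "delta_pos": [-32, 13, 0], "angular": [0, 0, 0]}, {"grip": 90, "delta_pos": [-26, 6, 0], "angular": [0, 0, 0]}, {"grip": 90, "delta_pos": [0, 0, 0], "angular": [0, 0, 0]}, {"grip": 90, "delta_pos": [0, 0, 0], "angular": [0, 0, 0]}])

```text
clock: 25.62
tcp_pos: [628.7, -116.6, 148.3]
tcp_rot: [-0.001, 0.695, 0.719, -0.001]
force: [0.6, 1.3, -0.2]
grip_width: 55.2
gripper_force: 0.0
```

```bash
python3 w.py; python3 blk.py; python3 - <<'E'
from h import *
need([*wor(-1.5,-196.8),66])
E
```

```text
side [364.2 279.3] [359 273  12  13 114] [ 629.5 -117.1   66.3] rig [  -5.2 -199. ] top z 87.0
side [382.3 303.4] [376 296  13  15 139] [ 634.8 -204.3   65.7] rig [  -3.2 -286.3] top z 87.7
t 25.67 tcp [ 628.7 -113.9  148.5] rig [  -5.8 -195.8] ty 2.05 tz [-0.004  0.001 -1.   ] F [-0.6  0.3  0.7] gw 55.1 gf 0.0 q [ 0.12  0.81 -0.01  1.6   0.01  0.74  0.13]
block ends [-314.2   45. ]
knob at (38, 93) 0
knob at (-52, 195) 0
t 25.72 tcp [ 628.9 -112.4  148.9] rig [  -5.5 -194.3] ty 2.17 tz [-0.003  0.002 -1.   ] F [-0.1  1.  -0.4] gw 55.3 gf 0.0 q [ 0.11  0.8  -0.02  1.6   0.01  0.74  0.13]
delta tool [-2.6  4.3 82.8]
```

Request:
carry_out(series=[{"grip": 90, "delta_pos": [-2, 4, 20], "angular": [0, 0, 0]}, {"grip": 90, "delta_pos": [0, 0, 25], "angular": [0, 0, 0]}, {"grip": 90, "delta_pos": [0, 0, 20], "angular": [0, 0, 0]}, {"grip": 90, "delta_pos": [0, 0, 16], "angular": [0, 0, 0]}, {"grip": 90, "delta_pos": [0, 0, 0], "angular": [0, 0, 0]}, {"grip": 90, "delta_pos": [0, 0, 0], "angular": [0, 0, 0]}, {"grip": 90, "delta_pos": [0, 0, 0], "angular": [0, 0, 0]}])

```text
clock: 26.3
tcp_pos: [634.7, -114.5, 70.1]
tcp_rot: [0.0, 0.693, 0.721, 0.001]
force: [-0.1, 0.1, 0.3]
grip_width: 55.6
gripper_force: 0.0
```

Request:
carry_out(series=[{"grip": 255, "delta_pos": [0, 0, 0], "angular": [0, 0, 0]}, {"grip": 255, "delta_pos": [0, 0, 0], "angular": [0, 0, 0]}, {"grip": 255, "delta_pos": [0, 0, 0], "angular": [0, 0, 0]}, {"grip": 255, "delta_pos": [0, 0, 0], "angular": [0, 0, 0]}, {"grip": 255, "delta_pos": [0, 0, 0], "angular": [0, 0, 0]}, {"grip": 255, "delta_pos": [0, 0, 0], "angular": [0, 0, 0]}])

```text
clock: 26.8
tcp_pos: [634.6, -115.7, 70.4]
tcp_rot: [0.0, 0.694, 0.72, 0.0]
force: [-1.0, 0.4, 5.8]
grip_width: 13.3
gripper_force: 58.4
```

```bash
python3 -c "
from h import *
need([488,-30,118])"
```

```text
t 26.8 tcp [ 634.6 -115.7   70.4] rig [   0.  -197.8] ty 2.12 tz [ 0.001  0.    -1.   ] F [-1.   0.4  5.8] gw 13.3 gf 58.4 q [ 0.12  0.92 -0.02  1.62  0.02  0.6   0.13]
delta tool [  91.  -143.3  -47.8]
```

Request:
carry_out(series=[{"grip": 180, "delta_pos": [0, 0, 0], "angular": [0, 0, 0]}, {"grip": 180, "delta_pos": [0, 0, 3], "angular": [0, 0, 0]}, {"grip": 180, "delta_pos": [0, 0, 0], "angular": [0, 0, 0]}, {"grip": 255, "delta_pos": [0, 0, 0], "angular": [0, 0, 0]}, {"grip": 255, "delta_pos": [0, 0, 0], "angular": [0, 0, 0]}, {"grip": 255, "delta_pos": [0, 0, 0], "angular": [0, 0, 0]}, {"grip": 255, "delta_pos": [0, 0, -10], "angular": [0, 0, 0]}, {"grip": 255, "delta_pos": [0, 0, -20], "angular": [0, 0, 0]}, {"grip": 255, "delta_pos": [0, 0, -22], "angular": [0, 0, 0]}, {"grip": 255, "delta_pos": [0, 0, 0], "angular": [0, 0, 0]}])

```text
clock: 27.63
tcp_pos: [636.7, -116.1, 122.6]
tcp_rot: [0.003, 0.694, 0.72, 0.002]
force: [0.8, -0.4, -0.7]
grip_width: 13.4
gripper_force: 58.5
```

Request:
carry_out(series=[{"grip": 255, "delta_pos": [15, -24, 0], "angular": [0, 0, 0]}, {"grip": 255, "delta_pos": [15, -24, 0], "angular": [0, 0, 0]}, {"grip": 255, "delta_pos": [15, -24, 0], "angular": [0, 0, 0]}, {"grip": 255, "delta_pos": [15, -24, 0], "angular": [0, 0, 0]}, {"grip": 255, "delta_pos": [15, -24, 0], "angular": [0, 0, 0]}, {"grip": 255, "delta_pos": [16, -23, 0], "angular": [0, 0, 0]}, {"grip": 255, "delta_pos": [0, 0, 0], "angular": [0, 0, 0]}, {"grip": 255, "delta_pos": [0, 0, 20], "angular": [0, 0, 0]}, {"grip": 255, "delta_pos": [0, 0, 20], "angular": [0, 0, 0]}])

```text
clock: 28.38
tcp_pos: [488.7, -29.6, 78.9]
tcp_rot: [0.001, 0.694, 0.72, 0.001]
force: [1.0, -0.2, -1.6]
grip_width: 13.3
gripper_force: 58.7
```

```bash
python3 w.py;python3 blk.py; python3 -c "
from h import *
need([488,-30,20])"
```

```text
side [302.4 270.9] [297 263  10  14  62] [489.4 -36.2  78.6] rig [-142.  -112.9] top z 100.8
side [382.4 303.3] [376 296  14  15 141] [ 635.2 -203.6   65.9] rig [  -2.8 -285.7] top z 87.2
t 28.43 tcp [486.6 -29.6  75.4] rig [-144.6 -106.1] ty 2.17 tz [-0.003  0.    -1.   ] F [ 0.4  0.2 -4.4] gw 13.1 gf 58.7 q [-0.03  0.79 -0.    2.1  -0.    0.25  0.  ]
block ends [-314.1 -119.8]
knob at (38, 93) 28
knob at (-52, 195) 0
t 28.48 tcp [486.2 -29.8  76.5] rig [-145.  -106.3] ty 2.15 tz [-0.005  0.    -1.   ] F [ 0.3 -0.1 -1.2] gw 13.3 gf 58.7 q [-0.03  0.79 -0.    2.1  -0.    0.26  0.  ]
delta tool [-0.3  2.1 56.5]
```

Request:
carry_out(series=[{"grip": 255, "delta_pos": [0, 2, 15], "angular": [0, 0, 0]}, {"grip": 255, "delta_pos": [0, 0, 15], "angular": [0, 0, 0]}, {"grip": 255, "delta_pos": [0, 0, 12], "angular": [0, 0, 0]}, {"grip": 255, "delta_pos": [0, 0, 6], "angular": [0, 0, 0]}, {"grip": 255, "delta_pos": [0, 0, 4], "angular": [0, 0, 0]}, {"grip": 255, "delta_pos": [0, 0, 2], "angular": [0, 0, 0]}, {"grip": 255, "delta_pos": [0, 0, 0], "angular": [0, 0, 0]}, {"grip": 255, "delta_pos": [0, 0, 0], "angular": [0, 0, 0]}])

```text
clock: 29.15
tcp_pos: [490.2, -30.0, 24.8]
tcp_rot: [0.0, 0.694, 0.72, 0.0]
force: [0.4, -0.4, -1.0]
grip_width: 13.3
gripper_force: 58.7
```

Request:
carry_out(series=[{"grip": 255, "delta_pos": [0, 0, 2], "angular": [0, 0, 0]}, {"grip": 255, "delta_pos": [0, 0, 2], "angular": [0, 0, 0]}, {"grip": 255, "delta_pos": [0, 0, 0], "angular": [0, 0, 0]}, {"grip": 255, "delta_pos": [0, 0, 0], "angular": [0, 0, 0]}])

```text
clock: 29.48
tcp_pos: [489.8, -29.9, 20.3]
tcp_rot: [-0.0, 0.694, 0.72, -0.0]
force: [-0.4, 0.8, -1.6]
grip_width: 13.5
gripper_force: 58.7
```

Request:
carry_out(series=[{"grip": 90, "delta_pos": [0, 0, 0], "angular": [0, 0, 0]}, {"grip": 90, "delta_pos": [0, 0, 0], "angular": [0, 0, 0]}, {"grip": 90, "delta_pos": [0, 0, 0], "angular": [0, 0, 0]}, {"grip": 90, "delta_pos": [0, 0, 0], "angular": [0, 0, 0]}, {"grip": 90, "delta_pos": [0, 0, -20], "angular": [0, 0, 0]}, {"grip": 90, "delta_pos": [0, 0, -35], "angular": [0, 0, 0]}, {"grip": 90, "delta_pos": [0, 0, -35], "angular": [0, 0, 0]}, {"grip": 90, "delta_pos": [0, 0, -35], "angular": [0, 0, 0]}, {"grip": 90, "delta_pos": [0, 0, 0], "angular": [0, 0, 0]}])

```text
clock: 30.23
tcp_pos: [493.2, -30.2, 150.7]
tcp_rot: [0.004, 0.694, 0.72, 0.004]
force: [0.3, 0.6, -0.6]
grip_width: 55.2
gripper_force: 0.0
```

```bash
python3 w.py; python3 -c "
from h import *
need([*wor(0.2,-284),67])"
```

```text
side [302.6 285.4] [298 279  10  13  94] [488.3 -33.1  18.4] rig [-143.  -109.7] top z 40.4
side [382.3 303.2] [376 296  14  15 142] [ 635.1 -203.5   65.9] rig [  -2.9 -285.6] top z 86.8
t 30.28 tcp [492.1 -30.1 148.4] rig [-139.1 -106.8] ty 2.1 tz [ 0.007  0.    -1.   ] F [ 0.6 -0.8 -0.8] gw 55.4 gf 0.0 q [-0.03  0.65  0.    2.05 -0.    0.43  0.01]
delta tool [-176.9  139.    82.5]
```

Request:
carry_out(series=[{"grip": 90, "delta_pos": [-27, 21, 0], "angular": [0, 0, 0]}, {"grip": 90, "delta_pos": [-27, 21, 0], "angular": [0, 0, 0]}, {"grip": 90, "delta_pos": [-27, 21, 0], "angular": [0, 0, 0]}, {"grip": 90, "delta_pos": [-27, 21, 0], "angular": [0, 0, 0]}, {"grip": 90, "delta_pos": [-27, 21, 0], "angular": [0, 0, 0]}, {"grip": 90, "delta_pos": [-27, 21, 0], "angular": [0, 0, 0]}, {"grip": 90, "delta_pos": [-15, 14, 30], "angular": [0, 0, 0]}, {"grip": 90, "delta_pos": [0, 0, 0], "angular": [0, 0, 0]}, {"grip": 90, "delta_pos": [0, 0, 0], "angular": [0, 0, 0]}])

```text
clock: 31.03
tcp_pos: [634.0, -202.0, 111.5]
tcp_rot: [-0.003, 0.694, 0.72, -0.002]
force: [-0.5, 0.7, -0.2]
grip_width: 55.1
gripper_force: 0.0
```

```bash
python3 -c "
from h import *
need([*wor(0.2,-284),67])"
```

```text
t 31.03 tcp [ 634.  -202.   111.5] rig [  -3.9 -284.1] ty 2.03 tz [-0.006  0.002 -1.   ] F [-0.5  0.7 -0.2] gw 55.1 gf 0.0 q [ 0.26  0.89 -0.03  1.53  0.04  0.74  0.24]
delta tool [ 0.   4.4 44.5]
```

Request:
carry_out(series=[{"grip": 90, "delta_pos": [0, 3, 15], "angular": [0, 0, 0]}, {"grip": 90, "delta_pos": [0, 0, 15], "angular": [0, 0, 0]}, {"grip": 90, "delta_pos": [0, 0, 12], "angular": [0, 0, 0]}, {"grip": 90, "delta_pos": [0, 0, 5], "angular": [0, 0, 0]}, {"grip": 90, "delta_pos": [0, 0, 0], "angular": [0, 0, 0]}, {"grip": 90, "delta_pos": [0, 0, 0], "angular": [0, 0, 0]}])

```text
clock: 31.53
tcp_pos: [639.3, -201.0, 68.5]
tcp_rot: [-0.0, 0.694, 0.72, 0.0]
force: [-0.8, -0.4, 0.5]
grip_width: 55.4
gripper_force: 0.0
```

Request:
carry_out(series=[{"grip": 255, "delta_pos": [0, 0, 0], "angular": [0, 0, 0]}, {"grip": 255, "delta_pos": [0, 0, 0], "angular": [0, 0, 0]}, {"grip": 255, "delta_pos": [0, 0, 0], "angular": [0, 0, 0]}, {"grip": 255, "delta_pos": [0, 0, 0], "angular": [0, 0, 0]}, {"grip": 255, "delta_pos": [0, 0, 0], "angular": [0, 0, 0]}, {"grip": 255, "delta_pos": [0, 0, 0], "angular": [0, 0, 0]}])

```text
clock: 32.03
tcp_pos: [639.8, -201.7, 69.2]
tcp_rot: [0.001, 0.694, 0.72, 0.0]
force: [-0.6, 0.3, 5.9]
grip_width: 13.0
gripper_force: 58.5
```

```bash
python3 -c "
from h import *
need([492,-120,118])"
```

```text
t 32.03 tcp [ 639.8 -201.7   69.2] rig [   1.9 -284. ] ty 2.12 tz [ 0.001 -0.    -1.   ] F [-0.6  0.3  5.9] gw 13.0 gf 58.5 q [ 0.25  0.95 -0.03  1.53  0.04  0.66  0.24]
delta tool [  87.1 -144.6  -49. ]
```

Request:
carry_out(series=[{"grip": 180, "delta_pos": [0, 0, 0], "angular": [0, 0, 0]}, {"grip": 180, "delta_pos": [0, 0, 2], "angular": [0, 0, 0]}, {"grip": 180, "delta_pos": [0, 0, 0], "angular": [0, 0, 0]}, {"grip": 255, "delta_pos": [0, 0, 0], "angular": [0, 0, 0]}, {"grip": 255, "delta_pos": [0, 0, 0], "angular": [0, 0, 0]}, {"grip": 255, "delta_pos": [0, 0, 0], "angular": [0, 0, 0]}, {"grip": 255, "delta_pos": [0, 0, -10], "angular": [0, 0, 0]}, {"grip": 255, "delta_pos": [0, 0, -20], "angular": [0, 0, 0]}, {"grip": 255, "delta_pos": [0, 0, -22], "angular": [0, 0, 0]}, {"grip": 255, "delta_pos": [0, 0, 0], "angular": [0, 0, 0]}])

```text
clock: 32.87
tcp_pos: [641.9, -202.4, 122.8]
tcp_rot: [0.003, 0.694, 0.72, 0.002]
force: [0.7, -0.5, -0.6]
grip_width: 13.1
gripper_force: 58.6
```

Request:
carry_out(series=[{"grip": 255, "delta_pos": [14, -24, 0], "angular": [0, 0, 0]}, {"grip": 255, "delta_pos": [14, -24, 0], "angular": [0, 0, 0]}, {"grip": 255, "delta_pos": [15, -24, 0], "angular": [0, 0, 0]}, {"grip": 255, "delta_pos": [15, -24, 0], "angular": [0, 0, 0]}, {"grip": 255, "delta_pos": [15, -24, 0], "angular": [0, 0, 0]}, {"grip": 255, "delta_pos": [14, -24, 0], "angular": [0, 0, 0]}, {"grip": 255, "delta_pos": [0, 0, 0], "angular": [0, 0, 0]}, {"grip": 255, "delta_pos": [0, 0, 20], "angular": [0, 0, 0]}, {"grip": 255, "delta_pos": [0, 0, 20], "angular": [0, 0, 0]}])

```text
clock: 33.62
tcp_pos: [493.0, -119.9, 78.9]
tcp_rot: [0.001, 0.694, 0.72, 0.001]
force: [-0.0, 0.0, -0.3]
grip_width: 13.6
gripper_force: 58.7
```

```bash
python3 w.py; python3 -c "
from h import *
need([492,-120,20])"
```

```text
side [317.2 295.5] [311 287  11  15  72] [ 494.  -126.2   78.6] rig [-140.9 -202.9] top z 100.3
t 33.67 tcp [ 490.8 -119.4   75.3] rig [-143.8 -196. ] ty 2.16 tz [-0.004  0.001 -1.   ] F [-0.1  0.4 -2.8] gw 13.2 gf 58.7 q [ 0.16  0.8  -0.02  2.05  0.04  0.3   0.15]
delta tool [-0.7  1.3 55.3]
```

Request:
carry_out(series=[{"grip": 255, "delta_pos": [0, 1, 15], "angular": [0, 0, 0]}, {"grip": 255, "delta_pos": [0, 0, 15], "angular": [0, 0, 0]}, {"grip": 255, "delta_pos": [0, 0, 12], "angular": [0, 0, 0]}, {"grip": 255, "delta_pos": [0, 0, 6], "angular": [0, 0, 0]}, {"grip": 255, "delta_pos": [0, 0, 4], "angular": [0, 0, 0]}, {"grip": 255, "delta_pos": [0, 0, 3], "angular": [0, 0, 0]}, {"grip": 255, "delta_pos": [0, 0, 2], "angular": [0, 0, 0]}, {"grip": 255, "delta_pos": [0, 0, 0], "angular": [0, 0, 0]}, {"grip": 255, "delta_pos": [0, 0, 0], "angular": [0, 0, 0]}])

```text
clock: 34.42
tcp_pos: [493.4, -119.9, 21.7]
tcp_rot: [0.0, 0.694, 0.72, 0.0]
force: [-0.4, 0.2, -1.5]
grip_width: 13.6
gripper_force: 58.7
```

```bash
python3 -c "
from h import *
st()"; python3 w.py
```

```text
t 34.42 tcp [ 493.4 -119.9   21.7] rig [-141.2 -196.7] ty 2.12 tz [ 0.001 -0.    -1.   ] F [-0.4  0.2 -1.5] gw 13.6 gf 58.7 q [ 0.15  0.91 -0.01  2.05  0.04  0.18  0.14]
side [317.6 309.2] [312 302  10  14  58] [ 494.4 -126.7   21.5] rig [-140.5 -203.4] top z 42.6
```

Down to 20.5, then release and lift.

Request:
carry_out(series=[{"grip": 255, "delta_pos": [0, 0, 1.5], "angular": [0, 0, 0]}, {"grip": 255, "delta_pos": [0, 0, 0], "angular": [0, 0, 0]}, {"grip": 90, "delta_pos": [0, 0, 0], "angular": [0, 0, 0]}, {"grip": 90, "delta_pos": [0, 0, 0], "angular": [0, 0, 0]}, {"grip": 90, "delta_pos": [0, 0, 0], "angular": [0, 0, 0]}, {"grip": 90, "delta_pos": [0, 0, 0], "angular": [0, 0, 0]}, {"grip": 90, "delta_pos": [0, 0, -20], "angular": [0, 0, 0]}, {"grip": 90, "delta_pos": [0, 0, -35], "angular": [0, 0, 0]}, {"grip": 90, "delta_pos": [0, 0, -40], "angular": [0, 0, 0]}, {"grip": 90, "delta_pos": [0, 0, -40], "angular": [0, 0, 0]}])

```text
clock: 35.3
tcp_pos: [492.3, -119.7, 155.9]
tcp_rot: [-0.001, 0.694, 0.72, -0.001]
force: [0.6, 0.2, 0.3]
grip_width: 55.5
gripper_force: 0.0
```

Request:
carry_out(series=[{"grip": 90, "delta_pos": [0, 0, -40], "angular": [0, 0, 0]}, {"grip": 90, "delta_pos": [0, 0, -30], "angular": [0, 0, 0]}, {"grip": 90, "delta_pos": [0, 0, 0], "angular": [0, 0, 0]}])

```text
clock: 35.55
tcp_pos: [496.7, -120.7, 230.7]
tcp_rot: [0.005, 0.694, 0.72, 0.003]
force: [1.0, -0.5, -1.3]
grip_width: 55.1
gripper_force: 0.0
```

```bash
python3 blk.py; sed -i '/m\[:230\]/d' w.py; python3 - <<'E'
from h import *
p,d=snap('side'); P=cloud('side',d)
cv2.imwrite('pics/z.png',cv2.resize(p[150:390,220:450],None,fx=2.4,fy=2.4,interpolation=cv2.INTER_CUBIC)[...,::-1])
for n in('side','top'):
    p,d=snap(n);P=cloud(n,d);m=cv2.inRange(cv2.cvtColor(p,cv2.COLOR_RGB2HSV),(15,120,60),(35,255,255))>0
    k=m&(P[...,0]>400)&(P[...,0]<720)&(P[...,1]>-320)&(P[...,1]<80)
    N,l,s,c=cv2.connectedComponentsWithStats(k.astype(np.uint8))
    for i in range(1,N):
        if s[i,4]>20: print(n,c[i].round(),s[i,4],np.nanmedian(P[l==i],0).round(1))
E
```

```text
t 35.55 tcp [ 496.7 -120.7  230.7] rig [-138.  -197.6] ty 2.09 tz [ 0.012 -0.002 -1.   ] F [ 1.  -0.5 -1.3] gw 55.1 gf 0.0 q [ 0.16  0.53 -0.03  1.92  0.02  0.67  0.16]
block ends [-313.9 -119.8]
knob at (38, 93) 0
knob at (-52, 195) 0
side [302. 285.] 95 [488.2 -32.6  18.9]
side [316. 310.] 108 [ 491.1 -123.1   19.1]
top [367. 211.] 935 [ 628.3 -124.9   64.4]
top [336. 256.] 70 [489.  -28.4  18.9]
```

View pics/z.png

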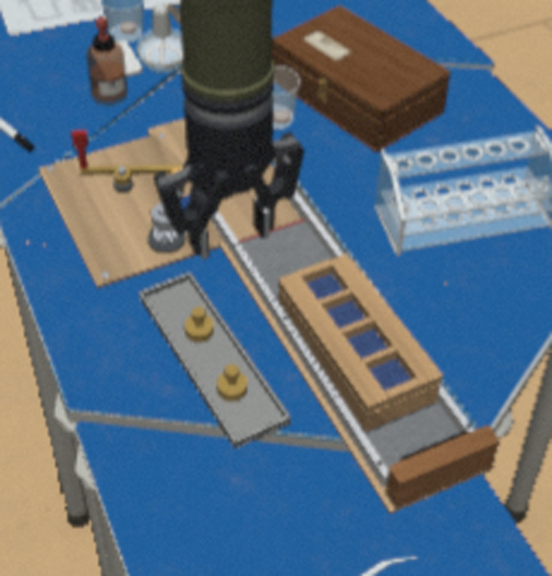

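Both weights stand in the tray, at (199,325) and (231,383). The block lies flat down the track and the arm is clear. Handing in.

```bash
python3 -c "
from h import *
print(robot.finish_job())"
```

```text
the job is handed in; nothing more can be done
None
```

I ran the experiment once and handed it in at about 36 s; no verdict came back. The block slid about 130 mm and lies flat, both weights that were there stand in the tray, the striker was last seen at rest, and no move went near either bottle.

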